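Set the sprung tailstock of a bottle-turning jig up to a bottle and clamp it

TASK

Make the bottle on the turning jig ready for labelling: lift the clamp lever upright to free the tailstock, slide the tailstock up so that its sprung nose seats the bottle home against the headstock and is pressed in just until the red band has gone into its bush, then bring the lever down again until the clamp bites firmly, and let go. The bottle is glass: never squeeze it hard with the nose; do not force the lever past a firm bite, and leave the things standing around the jig where they are.

Things in the scene. Friction and masses are not known exactly. Their poses are not given: they have to be found in the camera images.
- jig: the fixed jig: aluminium rail 470 mm long (its y), 80 mm wide (x), 34 mm high; grey headstock box (76 x 56 mm, top at 140 mm) at the +y end; four rubber wheels carry the bottle. Origin: middle of the rail's underside, on the bench; x across the rail, away from the robot, y from tailstock to headstock, z up. The turning axis runs along y at x = 0, 95 mm above the bench
- faceplate (a point): centre of the headstock's faceplate, in the plane of its rubber buttons, against which the bottle's base seats; 135 mm from the jig's origin along y, 95 mm up; axes as the jig
- tailstock: sliding carriage: grey shoe 130 mm long with a yellow tower 40 mm wide (x), 36 mm thick (y), top 133 mm above the bench, its x sides free to grip from above; the clamp lever's fork is 72 mm behind it (-y). Origin under the tower's centre, 35 mm above the bench; axes as the jig. Unclamped it drags with about 11 N, so it stays where it is left
- tower_top (a point): centre of the yellow tower's top face
- bush_face (a point): centre of the steel bush's front face (25 mm across, 26 mm ahead of the tower's centre along +y), out of which the nose stands
- carriage_slide (a joint): travel of the tailstock along the rail in m: 0 rearmost, grows towards the headstock, 0.12 at most
- nose: the sprung nose, 16 mm across with a black rubber ball tip 20 mm across: it stands 24 mm out of the bush, of which the 10 mm next to the bush are painted red. Origin: on its axis, at the bush face when not pressed
- nose_tip (a point): foremost point of the nose's rubber tip
- nose_press (a joint): how far the nose is pressed back into the bush, in m: 0 free, 0.010 when the red band has just gone in (the mark), 0.016 bottomed. Its spring pushes with about 2 N at 0, 5 N at the mark, 7 N bottomed: less than the carriage's drag
- lever_grip (a point): point on the axis of the handle's round black grip (17 mm thick, from 46 to 104 mm from the pivot), 85 mm from the pivot: the place to take it. Swung free it takes about 5 N here
- lever_pivot (a point): centre of the lever's pivot, 54 mm above the bench on the rail's centre line; its axis is the jig's y
- clamp_lever: the clamp lever's handle: steel bar with a round black grip, swinging about the pivot in the plane across the rail (jig x-z). Origin at the pivot; its x axis points along the handle to the grip, its y axis along the rail. Free: upright, within 20 degrees, or leaning away from the robot. Clamped: over towards the robot (jig -x) and down. It stays where it is left
- brake_strip: flat steel strip 22 mm wide on the rail's top, fixed, on which the lever's 32 mm steel cam presses. Handles sit differently on their splines: the cam begins to bite with the handle anywhere from 35 to 65 degrees above level, so it must be felt. From the bite on, the force at lever_grip climbs by about 0.4 N per mm; some 7 N more than swung free is firm, 18 N more is forcing it
- bottle: amber glass bottle with black cap, 132 mm long with the cap, 52 mm across, about 0.2 kg, cap 30 mm across, lying on the wheels along the turning axis, base towards the headstock, cap towards the nose. Origin: centre of its base; its -y axis runs to the cap. It slides on the wheels with 1 to 2 N
- bottle_base (a point): centre of the bottle's base
- spare_bottle: a labelled amber bottle, 52 mm across, 132 mm high, standing near the jig; not to be disturbed. Origin at the centre of its underside
- kraft_tube: a kraft cardboard tube box, 72 mm across, 108 mm high, standing near the jig; not to be disturbed. Origin at the centre of its underside
- label_roll: a roll of labels, 84 mm across, 60 mm high, standing on end near the jig; not to be disturbed. Origin at the centre of its underside
Mind the look-alikes: they are no part of the job. What is shaped like the bottle but green or turquoise is not meant.

How it is judged (in metres and radians):
On the way, in this order (a step that is already met when the one before it is completed fails the run):
1. the clamp lever is lifted and the clamp is free (x of lever_grip in the frame of tailstock above -0.03 m), for 0.2 s.
2. with the lever still up, the tailstock is brought up so that the nose is pressed to the mark and the bottle is home against the headstock (x of lever_grip in the frame of tailstock above -0.03 m and value of joint nose_press between 0.0075 and 0.0125 m and distance between bottle_base and faceplate below 0.004 m), for 0.2 s.
At the end, for the whole second after the job is handed in: The lever is pressed down so that its cam bears on the brake strip with more than 30 N, the nose is pressed in by 7.5 to 12.5 mm (red band just in), the bottle's base is within 4 mm of the headstock's faceplate buttons, and bottle and tailstock are at rest (contact force between tailstock and brake_strip above 30 N and value of joint nose_press between 0.0075 and 0.0125 m and distance between bottle_base and faceplate below 0.004 m and linear speed of bottle below 0.01 m/s and linear speed of tailstock below 0.005 m/s); the robot touches nothing.
It fails at once if the bottle is squeezed by the nose with more than 15 N (contact force between bottle and nose above 15 N).
It fails at once if the lever is forced by the robot so that the cam bears on the strip with more than 220 N (contact force between tailstock and brake_strip above 220 N and contact force between the arm and clamp_lever above 1 N).
It fails at once if a thing standing around the jig is moved more than 20 mm (distance of any of spare_bottle, kraft_tube, label_roll from where it was at the start of the episode above 0.02 m).
It also fails if it takes over 72 s, if anything falls off the work surface, if the arm or the gripper's body presses on something with over 40 N, if the wrist force passes 120 N, or if a joint passes its speed limit or range.

ROBOT

A 6-joint arm with a two-finger parallel gripper is mounted at the origin on the work surface. World frame = base frame: x ahead of the robot, y to its left, z up, the work surface at z = 0. Lengths are in m, angles in degrees, forces in N, time in s.
With the tool pointing down it reaches from about 0.3 to 1 m from the base axis. Payload 5.1 kg.
Tool frame: the origin (TCP) lies at the very end of the fingers, on their centre line; the grasp point (between the pads) lies 19 mm behind it; z points along the fingers, x is the direction in which the jaws open and shut, and the axes are right-handed (so a half turn about z gives the same grasp; the last joint's range is limited). The gripper opens to 95 mm and grips with 3 to 60 N. Pads are 20 mm wide; open, the fingers measure 119 mm over their backs; the gripper's body (75 mm by 180 mm) begins 59 mm behind the grasp point.
Start: joints at [-81.051, 7.093, 94.555, -0, 78.352, -4.733], TCP at [0.154, -0.632, 0.185] pointing down, gripper open.
Joint ranges: [-149.61, 149.61], [-58.7, 133.49], [1.44, 155.28], [-77.14, 257.14], [18.33, 153.61], [-166.67, 166.67]. Speed limits (degrees/s): [147.25, 147.25, 180, 180, 180, 180].

INTERFACE

Orientations are given as [roll, pitch, yaw] about the fixed x, y, z axes, in that order (R = Rz(yaw) Ry(pitch) Rx(roll)).
In Python, from cell import r gives the robot as it stands.
- The arm moves only by the tool servo_tool, never from a script. Its arguments are lists of equal length, an entry for each row: "slide": the shift along the tool's x, y, z scaled (see below), a list of three; "turn": the turn, a rotation vector about the tool's x, y, z scaled (see below), a list of three; "hand": the opening, from 0 (shut) to 1 (fully open). In form: {"slide": [[x, y, z], ...], "turn": [[rx, ry, rz], ...], "hand": [hand, ...]}. A call has exactly 8 rows; each row is the pose to reach, as a shift and turn from the pose commanded when the call began, along the tool's axes at that moment; what a row does not reach only later rows make up. The controller multiplies each number of a shift by 100 mm and each number of a turn by 0.5 rad. A row lasts 1/8 s, in which the tool goes at most 62.5 mm and 10.7 degrees, less where a joint would pass 70% of its speed; a pose out of reach is approached as far as the arm can. A call with a number of a shift or a turn outside -1 to 1 is refused whole. A call with a gripper value outside its range is refused whole. The fingers move at their own pace and stop on an object; "force" is the grip in N (left out, the last holds). Time passes only in rows, so rows that repeat a pose let the fingers close, or fill a call up. It gives the time, the measured TCP pose, the force and the opening at its end, in the units of the state.
- r.observe(): the state, without advancing time (a new reading comes with each control period).
- r.snapshot(name): name is "scene" or "top" or "wrist"; returns a dict with "image" (420x560x3 uint8, red, green, blue), "camera_matrix" (3x3 intrinsics, pixels), "rvec" (rotation vector, rad) and "tvec" (3), from world to camera coordinates, as OpenCV has them. Camera axes: x right, y down, z forward; pixel columns grow to the right and rows downward; lengths in m; the calibration is good to about 2 mm. A picture is of the moment at which its call begins. There is no depth.
- r.job_done(): hands the job in, once; it reports no verdict.
The state is a dict: "clock": time; "joint_pos": joint angles; "joint_velocities": joint speeds; "joint_efforts": joint torques, N m; "tcp_pos": TCP position; "tool_rot": TCP orientation; "force": force on the tool from outside, world axes, zero at the start; "moment": the same for the moment, N m; "width": opening from 0.0 (shut) to 1.0 (fully open).
Only numpy, scipy, OpenCV 4.12 (cv2) and the standard library are available. Lean on these libraries where they do the work, as an engineer would, in place of code of your own. Each camera call takes 0.05 s, during which the arm holds its last target. There are 200 camera calls.

## Working session

There is one attempt and no reset: what is moved stays moved. The work goes in short steps, Python scripts to look and compute and a tool call to move; the robot and the scene stay as the last step left them, time stands still between calls to the robot, and variables do not carry over. Pictures are saved under pics/ and viewed, on a budget of 10 in all, crops included, one or two more only if the job needs it, and the job is handed in when it is done.

Besides the shell and the picture viewer there is one more tool, called as name(argument=value, ...), one argument or row to a line, values as JSON. servo_tool: Moves the arm, as the interface text tells. Shifts and turns lie within -1 to 1; 1 stands for 100 mm of shift or 0.5 rad of turn. Its arguments: {"type":"object","properties":{"slide":{"type":"array","items":{"type":"array","items":{"type":"number","minimum":-1,"maximum":1}}},"turn":{"type":"array","items":{"type":"array","items":{"type":"number","minimum":-1,"maximum":1}}},"hand":{"type":"array","items":{"type":"number"}},"force":{"type":"number"}},"required":["slide","turn","hand"]}

```bash
mkdir -p pics
cat > h.py <<'E'
import numpy as np, cv2
from cell import r
def snap(n,f):
    s=r.snapshot(n); cv2.imwrite(f,cv2.cvtColor(s['image'],cv2.COLOR_RGB2BGR))
    np.savez(f+'.npz',K=s['camera_matrix'],rv=s['rvec'],tv=s['tvec']); return s
def ray(f,uv):
    d=np.load(f+'.npz'); R=cv2.Rodrigues(np.array(d['rv'],float))[0]; t=np.array(d['tv'],float).ravel()
    return -R.T@t, R.T@np.linalg.inv(d['K'])@np.array([uv[0],uv[1],1.])
def atz(f,uv,z):
    c,d=ray(f,uv); return c+d*(z-c[2])/d[2]
def proj(f,P):
    d=np.load(f+'.npz'); return cv2.projectPoints(np.array(P,float).reshape(-1,1,3),np.array(d['rv'],float),np.array(d['tv'],float),d['K'],None)[0].reshape(-1,2)
E
python3 - <<'E'
from h import *
a=snap('scene','pics/s0.png');b=snap('top','pics/t0.png')
print(r.observe())
cv2.imwrite('pics/t0b.png',cv2.resize(cv2.imread('pics/t0.png'),(800,600)))
cv2.imwrite('pics/s0b.png',cv2.resize(cv2.imread('pics/s0.png'),(800,600)))
E
```

```text
{'clock': 0.1, 'joint_pos': array([-8.10525592e+01,  7.12870895e+00,  9.46241972e+01,  4.60433772e-04,
        7.83521179e+01, -4.73316715e+00]), 'joint_velocities': array([-0.12767933, -0.21618896, -0.12579367, -0.0029037 , -0.07058933,
        0.03885378]), 'joint_efforts': array([ 9.32817202e-04, -4.18880332e+01, -3.61095965e+01,  7.77161960e-02,
        4.61464177e-02, -6.62334742e-05]), 'tcp_pos': array([ 0.1536024 , -0.6309508 ,  0.18404314]), 'tool_rot': array([-1.79990885e+02,  1.04628731e-01, -7.63194771e+01]), 'force': array([ 0.4826198 , -0.10883094,  0.69604596]), 'moment': array([0.03482443, 0.01001836, 0.05270847]), 'width': 0.9974870675912528}
```

View pics/t0b.png

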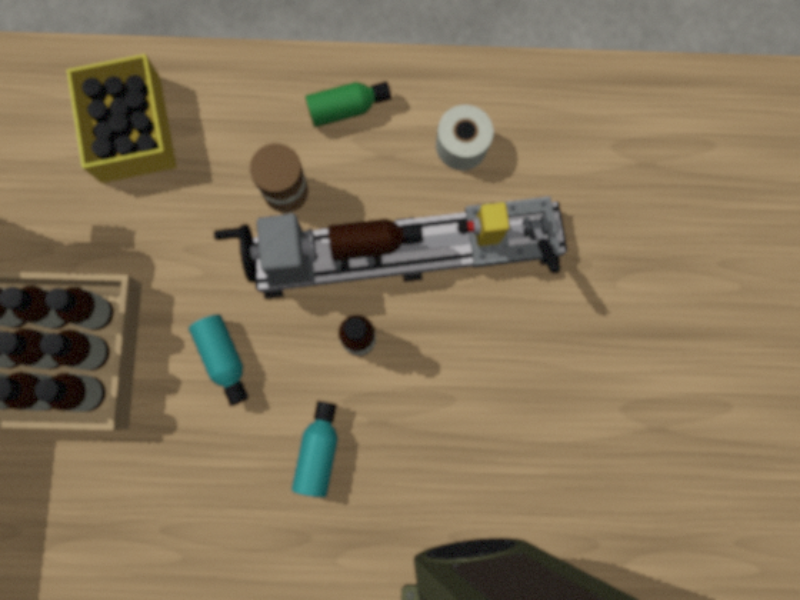

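View pics/s0b.png

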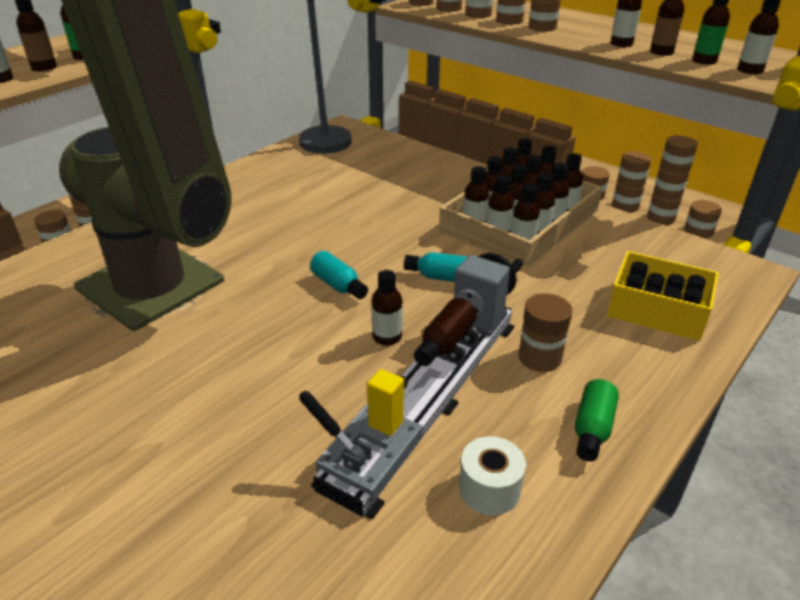

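The top view has world +y running left and +x up. The jig spans about (250–565, 200–295), with the tower near (493,222) and the lever grip near (550,258). I'll enlarge both views.

Run:
```python
from h import *
a=cv2.imread('pics/t0.png')[130:220,150:410]
a=cv2.resize(a,None,fx=3,fy=3,interpolation=cv2.INTER_CUBIC)
b=cv2.imread('pics/s0.png')[255:365,200:360]
b=cv2.resize(b,None,fx=3,fy=3,interpolation=cv2.INTER_CUBIC)
o=np.zeros((600,800,3),np.uint8); o[:270,:780]=a; o[270:600,:480]=b
cv2.imwrite('pics/c1.png',o)
```

```text
(no output)
```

View pics/c1.png

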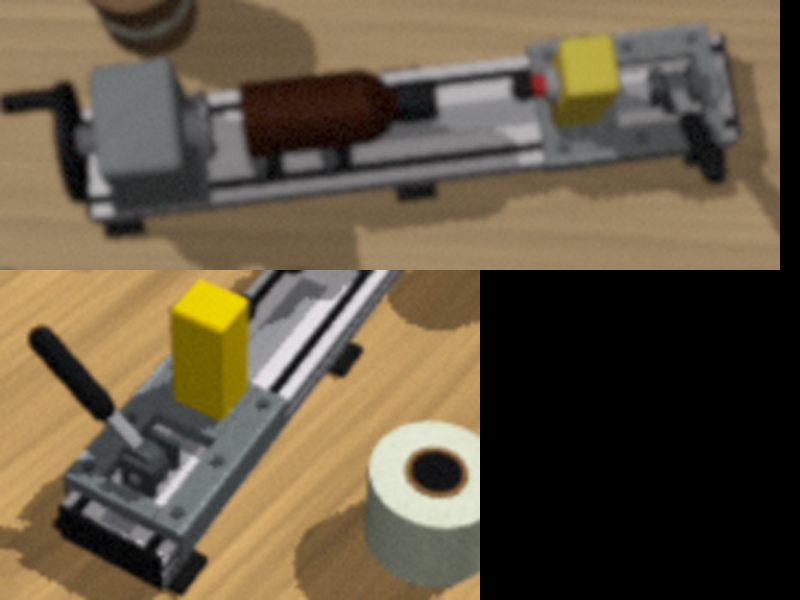

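```bash
cat > fit.py <<'E'
from h import *
from scipy.optimize import least_squares
T='pics/t0.png';S='pics/s0.png'
t=lambda x,y:(150+x/3,130+y/3)
s=lambda x,y:(200+x/3,255+(y-270)/3)
if __name__=='__main__':
    for n,p,z in [('hs far l',(92,67),.14),('hs far r',(170,60),.14),('rail near +y',(90,215),.034),('rail -y far',(722,35),.034),('rail -y near',(737,137),.034),('tw',(556,40),.133),('tw',(614,36),.133),('tw',(617,94),.133),('tw',(557,98),.133)]:
        print(n,atz(T,t(*p),z).round(4))
    for p in [(171,312),(200,281),(249,296),(220,328)]: print('tw S',atz(S,s(*p),.133).round(4))
    # triangulate grip end, label roll etc
    def tri(a,b):
        (c1,d1),(c2,d2)=ray(T,a),ray(S,b); A=np.c_[d1,-d2]; k=np.linalg.lstsq(A,c2-c1,rcond=None)[0]
        p,q=c1+k[0]*d1,c2+k[1]*d2; return ((p+q)/2).round(4),np.linalg.norm(p-q).round(4)
    print('grip end',tri(t(714,176),s(40,335)),'grip low',tri(t(690,120),s(105,410)))
    o=lambda x,y:(x*.7,y*.7)
    for n,p,z in [('roll',(466,130),.06),('kraft',(276,166),.108),('spare',(356,328),.132),('bottle base',(332,240),.095),('cap end',(419,234),.095)]: print(n,atz(T,o(*p),z).round(3))
E
python3 fit.py
```

```text
hs far l [0.5955 0.3122 0.14  ]
hs far r [0.6017 0.2622 0.14  ]
rail near +y [0.5181 0.3284 0.034 ]
rail -y far [ 0.6637 -0.1221  0.034 ]
rail -y near [ 0.5876 -0.1317  0.034 ]
tw [0.6246 0.0117 0.133 ]
tw [ 0.6285 -0.0264  0.133 ]
tw [ 0.5892 -0.0283  0.133 ]
tw [0.5854 0.0109 0.133 ]
tw S [ 0.5987 -0.0325  0.133 ]
tw S [0.594  0.0007 0.133 ]
tw S [0.6271 0.0103 0.133 ]
tw S [ 0.6315 -0.0234  0.133 ]
grip end (array([ 0.5398, -0.0928,  0.1207]), np.float64(0.0023)) grip low (array([ 0.5878, -0.0867,  0.0802]), np.float64(0.0023))
roll [0.765 0.022 0.06 ]
kraft [0.682 0.298 0.108]
spare [0.45  0.175 0.132]
bottle base [0.579 0.215 0.095]
cap end [0.591 0.092 0.095]
```

Jig fit:

| Quantity | Estimate |
|---|---|
| Jig origin | (0.591, 0.104) |
| Jig yaw | 8.6° |
| Tower | (0.608, −0.010), at jig y −115 mm |
| Pivot | (0.619, −0.081, 0.054) |
| Handle elevation | about 40°; measured pivot-to-tip length 104 mm, as given |
| lever_grip | (0.555, −0.091, 0.109) |
| Tower target when home | jig y = −37 mm |

I'm moving now with the jaws along jig y (yaw −81.4).

servo_tool(
  slide=[
    [-0.1,-0.12,0],
    [-0.2,-0.25,0],
    [-0.3,-0.37,0],
    [-0.4,-0.5,0],
    [-0.5,-0.62,0],
    [-0.6,-0.75,0],
    [-0.7,-0.87,0],
    [-0.8,-1,0],
  ],
  turn=[
    [0,0,0.02],
    [0,0,0.04],
    [0,0,0.06],
    [0,0,0.09],
    [0,0,0.11],
    [0,0,0.14],
    [0,0,0.16],
    [0,0,0.18],
  ],
  hand=[0.6,0.6,0.6,0.6,0.6,0.6,0.6,0.6],
  force=15,
)

```text
clock: 1.1
tcp_pos: [0.2326, -0.5293, 0.1852]
tool_rot: [-180.0, -0.0, -81.5]
force: [-0.1, -0.5, -0.3]
width: 0.599
```

servo_tool(
  slide=[
    [-0.1,-0.12,0],
    [-0.2,-0.25,0],
    [-0.3,-0.37,0],
    [-0.4,-0.5,0],
    [-0.5,-0.62,0],
    [-0.6,-0.75,0],
    [-0.7,-0.87,0],
    [-0.8,-1,0],
  ],
  turn=[
    [0,0,0],
    [0,0,0],
    [0,0,0],
    [0,0,0],
    [0,0,0],
    [0,0,0],
    [0,0,0],
    [0,0,0],
  ],
  hand=[0.6,0.6,0.6,0.6,0.6,0.6,0.6,0.6],
)

```text
clock: 2.1
tcp_pos: [0.3197, -0.4354, 0.1852]
tool_rot: [180.0, -0.0, -81.5]
force: [0.2, -0.0, 0.3]
width: 0.601
```

servo_tool(
  slide=[
    [-0.12,-0.12,0],
    [-0.25,-0.25,0],
    [-0.37,-0.37,0],
    [-0.5,-0.5,0],
    [-0.62,-0.62,0],
    [-0.75,-0.75,0],
    [-0.87,-0.87,0],
    [-1,-1,0],
  ],
  turn=[
    [0,0,0],
    [0,0,0],
    [0,0,0],
    [0,0,0],
    [0,0,0],
    [0,0,0],
    [0,0,0],
    [0,0,0],
  ],
  hand=[0.6,0.6,0.6,0.6,0.6,0.6,0.6,0.6],
)

```text
clock: 3.1
tcp_pos: [0.4038, -0.3216, 0.1852]
tool_rot: [-180.0, -0.0, -81.5]
force: [0.3, -0.3, 0.6]
width: 0.601
```

```bash
cat >> h.py <<'E'
from scipy.spatial.transform import Rotation as Ro
def go(p,rpy=None):
    o=r.observe(); R=Ro.from_euler('xyz',o['tool_rot'],degrees=True); print(o['clock'],o['tcp_pos'].round(4),o['tool_rot'].round(2),o['force'].round(1),round(o['width'],2))
    print('slide',(R.inv().apply(np.array(p)-o['tcp_pos'])*10).round(3))
    if rpy is not None: print('turn',((R.inv()*Ro.from_euler('xyz',rpy,degrees=True)).as_rotvec()/.5).round(3))
E
python3 -c "
from h import *
go((.5547,-.0907,.185),(180,0,-81.4))"
```

```text
3.1 [ 0.4038 -0.3216  0.1852] [-180.     -0.    -81.48] [ 0.3 -0.3  0.6] 0.6
slide [-2.059e+00 -1.835e+00  2.000e-03]
turn [-0.    -0.    -0.003]
```

servo_tool(
  slide=[
    [-0.12,-0.12,0],
    [-0.25,-0.25,0],
    [-0.37,-0.37,0],
    [-0.5,-0.5,0],
    [-0.62,-0.6,0],
    [-0.75,-0.72,0],
    [-0.87,-0.82,0],
    [-1,-0.92,0],
  ],
  turn=[
    [0,0,0],
    [0,0,0],
    [0,0,0],
    [0,0,0],
    [0,0,0],
    [0,0,0],
    [0,0,0],
    [0,0,0],
  ],
  hand=[0.6,0.6,0.6,0.6,0.6,0.6,0.6,0.6],
)

```text
clock: 4.1
tcp_pos: [0.4797, -0.2091, 0.1852]
tool_rot: [-180.0, 0.0, -81.5]
force: [-0.7, -0.3, -0.6]
width: 0.607
```

servo_tool(
  slide=[
    [-0.15,-0.15,0],
    [-0.3,-0.3,0],
    [-0.45,-0.45,0],
    [-0.6,-0.55,0],
    [-0.75,-0.65,0],
    [-0.9,-0.78,0],
    [-1,-0.88,0],
    [-1,-0.88,0],
  ],
  turn=[
    [0,0,0],
    [0,0,0],
    [0,0,0],
    [0,0,0],
    [0,0,0],
    [0,0,0],
    [0,0,0],
    [0,0,0],
  ],
  hand=[0.6,0.6,0.6,0.6,0.6,0.6,0.6,0.6],
)

```text
clock: 5.1
tcp_pos: [0.5519, -0.0973, 0.1851]
tool_rot: [180.0, -0.0, -81.4]
force: [-0.7, -0.2, -0.4]
width: 0.602
```

```bash
python3 -c "
from h import *
go((.5547,-.0907,.09),(180,0,-81.4))
snap('wrist','pics/w1.png')
P=[(.5547,-.0907,.109),(.619,-.081,.054),(.5398,-.0928,.1207)]
print(proj('pics/w1.png',P).round(0))
"
```

```text
5.1 [ 0.5519 -0.0973  0.1851] [ 1.7999e+02 -1.0000e-02 -8.1390e+01] [-0.7 -0.2 -0.4] 0.6
slide [-0.061 -0.038  0.951]
turn [ 0. -0.  0.]
[[275. 200.]
 [275. 128.]
 [274. 219.]]
```

View pics/w1.png

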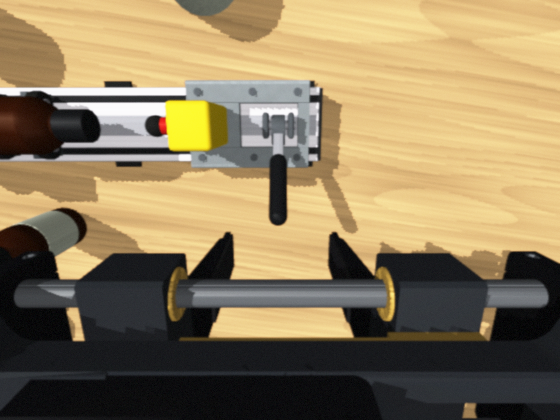

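The wrist view shows the handle at column 278, with its tip at row 224. I predicted 275 and 219, so the fit is within about 2 mm. The descent is clear, so I'm going down to grip.

servo_tool(
  slide=[
    [-0.05,-0.04,0.15],
    [-0.05,-0.04,0.3],
    [-0.05,-0.04,0.45],
    [-0.05,-0.04,0.6],
    [-0.05,-0.04,0.75],
    [-0.05,-0.04,0.9],
    [-0.05,-0.04,0.95],
    [-0.05,-0.04,0.95],
  ],
  turn=[
    [0,0,0],
    [0,0,0],
    [0,0,0],
    [0,0,0],
    [0,0,0],
    [0,0,0],
    [0,0,0],
    [0,0,0],
  ],
  hand=[0.6,0.6,0.6,0.6,0.6,0.6,0.6,0.6],
)

```text
clock: 6.15
tcp_pos: [0.5545, -0.0925, 0.0898]
tool_rot: [180.0, 0.0, -81.5]
force: [0.1, 0.0, 0.1]
width: 0.6
```

servo_tool(
  slide=[
    [0,0,0],
    [0,0,0],
    [0,0,0],
    [0,0,0],
    [0,0,0],
    [0,0,0],
    [0,0,0],
    [0,0,0],
  ],
  turn=[
    [0,0,0],
    [0,0,0],
    [0,0,0],
    [0,0,0],
    [0,0,0],
    [0,0,0],
    [0,0,0],
    [0,0,0],
  ],
  hand=[0,0,0,0,0,0,0,0],
  force=20,
)

```text
clock: 7.15
tcp_pos: [0.5549, -0.093, 0.0904]
tool_rot: [-180.0, -0.1, -81.5]
force: [0.4, -4.1, 0.7]
width: 0.159
```

Run:
```python
from h import *
go((.5547,-.0907,.09))
o=r.observe()['tcp_pos']
# arc in tool coords (units of 100mm): -tool y = +jig x, tool z down; radius from grasp to pivot
g=o+[0,0,.019]; X=np.array([np.cos(np.radians(8.6)),np.sin(np.radians(8.6)),0])
pv=np.array([.619,-.081,.054]); v=g-pv; x0,z0=v@X,v[2]; rad=np.hypot(x0,z0); a0=np.degrees(np.arctan2(z0,-x0)); print(rad,a0)
for a in np.arange(a0,93,5):
    x,z=-rad*np.cos(np.radians(a)),rad*np.sin(np.radians(a)); print(round(a,1),round(-(x-x0)*10,2),round(-(z-z0)*10,2))
```

```text
7.15 [ 0.5549 -0.093   0.0904] [-1.7998e+02 -6.0000e-02 -8.1480e+01] [ 0.4 -4.1  0.7] 0.16
slide [-0.023 -0.002  0.004]
0.08558683117307807 40.36807415638821
40.4 -0.0 -0.0
45.4 -0.05 -0.05
50.4 -0.11 -0.1
55.4 -0.17 -0.15
60.4 -0.23 -0.19
65.4 -0.3 -0.22
70.4 -0.36 -0.25
75.4 -0.44 -0.27
80.4 -0.51 -0.29
85.4 -0.58 -0.3
90.4 -0.66 -0.3
```

servo_tool(
  slide=[
    [0,-0.05,-0.05],
    [0,-0.11,-0.1],
    [0,-0.17,-0.15],
    [0,-0.23,-0.19],
    [0,-0.3,-0.22],
    [0,-0.36,-0.25],
    [0,-0.44,-0.27],
    [0,-0.51,-0.29],
  ],
  turn=[
    [0,0,0],
    [0,0,0],
    [0,0,0],
    [0,0,0],
    [0,0,0],
    [0,0,0],
    [0,0,0],
    [0,0,0],
  ],
  hand=[0,0,0,0,0,0,0,0],
)

```text
clock: 8.15
tcp_pos: [0.6056, -0.084, 0.1193]
tool_rot: [-180.0, 0.1, -81.5]
force: [-0.2, 0.7, -0.2]
width: 0.002
```

servo_tool(
  slide=[
    [0,-0.05,-0.01],
    [0,-0.1,-0.01],
    [0,-0.15,-0.01],
    [0,-0.15,-0.01],
    [0,-0.15,-0.01],
    [0,-0.15,-0.01],
    [0,-0.15,-0.01],
    [0,-0.15,-0.01],
  ],
  turn=[
    [0,0,0],
    [0,0,0],
    [0,0,0],
    [0,0,0],
    [0,0,0],
    [0,0,0],
    [0,0,0],
    [0,0,0],
  ],
  hand=[0,0,0,0,0.3,0.3,0.3,0.3],
)

```text
clock: 9.15
tcp_pos: [0.6199, -0.0827, 0.1202]
tool_rot: [-180.0, -0.0, -81.5]
force: [-0.7, -0.6, 1.2]
width: 0.291
```

Run:
```python
from h import *
go((.6084,-.0097,.19),(180,0,8.6))
snap('wrist','pics/w2.png')
```

```text
9.15 [ 0.6199 -0.0827  0.1202] [-180.     -0.    -81.48] [-0.7 -0.6  1.2] 0.29
slide [-0.739  0.005 -0.698]
turn [-0.    -0.    -3.144]
```

View pics/w2.png

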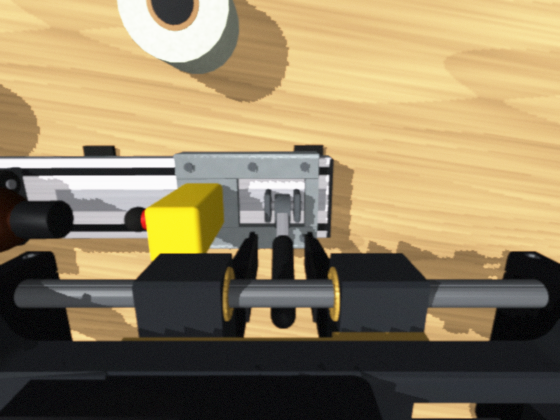

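The grip slipped off during the lift (width 0.002). The handle is now between the open fingers, with its tip near (284,325). I'll work out its angle.

Run:
```python
from h import *
X=np.array([np.cos(np.radians(8.6)),np.sin(np.radians(8.6)),0]); pv=np.array([.619,-.082,.054])
print('pivot',proj('pics/w2.png',pv))
for a in range(30,100,5):
    c,s=np.cos(np.radians(a)),np.sin(np.radians(a)); P=[pv+l*(-c*X+[0,0,s]) for l in (.046,.085,.104)]
    print(a,proj('pics/w2.png',P).round(0).tolist(), (P[1]-[0,0,0]).round(4))
```

```text
pivot [[280.29850647 207.63188338]]
30 [[280.0, 259.0], [280.0, 306.0], [280.0, 330.0]] [ 0.5462 -0.093   0.0965]
35 [[280.0, 258.0], [280.0, 306.0], [280.0, 331.0]] [ 0.5502 -0.0924  0.1028]
40 [[280.0, 257.0], [280.0, 305.0], [280.0, 331.0]] [ 0.5546 -0.0917  0.1086]
45 [[280.0, 256.0], [280.0, 304.0], [280.0, 330.0]] [ 0.5596 -0.091   0.1141]
50 [[280.0, 254.0], [280.0, 301.0], [280.0, 328.0]] [ 0.565  -0.0902  0.1191]
55 [[280.0, 251.0], [280.0, 298.0], [280.0, 324.0]] [ 0.5708 -0.0893  0.1236]
60 [[280.0, 249.0], [280.0, 293.0], [280.0, 319.0]] [ 0.577  -0.0884  0.1276]
65 [[280.0, 245.0], [280.0, 287.0], [280.0, 312.0]] [ 0.5835 -0.0874  0.131 ]
70 [[280.0, 242.0], [280.0, 280.0], [280.0, 304.0]] [ 0.5903 -0.0863  0.1339]
75 [[280.0, 238.0], [280.0, 273.0], [280.0, 294.0]] [ 0.5972 -0.0853  0.1361]
80 [[280.0, 233.0], [280.0, 264.0], [280.0, 283.0]] [ 0.6044 -0.0842  0.1377]
85 [[280.0, 229.0], [280.0, 254.0], [280.0, 270.0]] [ 0.6117 -0.0831  0.1387]
90 [[280.0, 224.0], [280.0, 243.0], [280.0, 256.0]] [ 0.619 -0.082  0.139]
95 [[280.0, 219.0], [280.0, 232.0], [280.0, 241.0]] [ 0.6263 -0.0809  0.1387]
```

It reads about 40–55°, which is ambiguous along this line of sight. I'll push it up from the −x side with closed fingers instead: back out straddling the handle, close, then push +x.

servo_tool(
  slide=[
    [0,0.15,0],
    [0,0.3,0],
    [0,0.45,0],
    [0,0.6,0],
    [0,0.75,0],
    [0,0.9,0],
    [0,1,0],
    [0,1,0],
  ],
  turn=[
    [0,0,0],
    [0,0,0],
    [0,0,0],
    [0,0,0],
    [0,0,0],
    [0,0,0],
    [0,0,0],
    [0,0,0],
  ],
  hand=[0.4,0.4,0.4,0.4,0.4,0.4,0.4,0.4],
)

```text
clock: 10.2
tcp_pos: [0.5205, -0.0977, 0.1202]
tool_rot: [-180.0, -0.0, -81.5]
force: [-0.9, -0.5, 0.2]
width: 0.398
```

servo_tool(
  slide=[
    [0,0.1,0],
    [0,0.25,0],
    [0,0.25,0.1],
    [0,0.25,0.15],
    [0,0.25,0.15],
    [0,0.25,0.15],
    [0,0.25,0.15],
    [0,0.25,0.15],
  ],
  turn=[
    [0,0,0],
    [0,0,0],
    [0,0,0],
    [0,0,0],
    [0,0,0],
    [0,0,0],
    [0,0,0],
    [0,0,0],
  ],
  hand=[0.4,0.4,0.4,0,0,0,0,0],
)

```text
clock: 11.2
tcp_pos: [0.4965, -0.1013, 0.1054]
tool_rot: [-180.0, -0.0, -81.5]
force: [0.5, -0.7, -0.0]
width: 0.005
```

Run:
```python
from h import *
go(np.array([.619,-.082,.102])-.022*np.array([.989,.1495,0]))
snap('wrist','pics/w3.png')
```

```text
11.2 [ 0.4965 -0.1013  0.1054] [-1.7998e+02 -1.0000e-02 -8.1470e+01] [ 0.5 -0.7 -0. ] 0.0
slide [-0.009 -1.02   0.034]
```

View pics/w3.png

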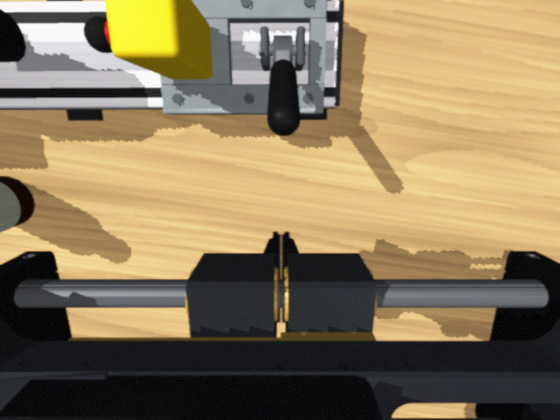

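The handle tip is at (284,118) and in line with the closed fingers (col 281), so I'll push.

servo_tool(
  slide=[
    [0,-0.15,0.03],
    [0,-0.3,0.03],
    [0,-0.45,0.03],
    [0,-0.55,0.03],
    [0,-0.65,0.03],
    [0,-0.75,0.03],
    [0,-0.85,0.03],
    [0,-0.95,0.03],
  ],
  turn=[
    [0,0,0],
    [0,0,0],
    [0,0,0],
    [0,0,0],
    [0,0,0],
    [0,0,0],
    [0,0,0],
    [0,0,0],
  ],
  hand=[0,0,0,0,0,0,0,0],
)

```text
clock: 12.25
tcp_pos: [0.59, -0.0878, 0.1029]
tool_rot: [179.9, -0.1, -81.5]
force: [-4.7, -1.0, 5.4]
width: 0.003
```

servo_tool(
  slide=[
    [0,-0.04,0],
    [0,-0.08,0],
    [0,-0.1,0],
    [0,-0.1,0],
    [0,0,0],
    [0,0.2,-0.2],
    [0,0.2,-0.5],
    [0,0.2,-0.9],
  ],
  turn=[
    [0,0,0],
    [0,0,0],
    [0,0,0],
    [0,0,0],
    [0,0,0],
    [0,0,0],
    [0,0,0],
    [0,0,0],
  ],
  hand=[0,0,0,0,0,0,0,0],
)

```text
clock: 13.25
tcp_pos: [0.5692, -0.0895, 0.1912]
tool_rot: [179.9, 0.1, -81.5]
force: [-0.1, -0.4, -0.2]
width: 0.004
```

Run:
```python
from h import *
go((.6084,-.0097,.19),(180,0,8.6))
snap('wrist','pics/w4.png'); snap('scene','pics/s4.png')
a=cv2.imread('pics/w4.png'); b=cv2.resize(cv2.imread('pics/s4.png')[215:365,200:360],None,fx=1.5,fy=1.5)
o=np.zeros((420,800,3),np.uint8); o[:,:560]=a; o[:225,560:800]=b
cv2.imwrite('pics/c4.png',o)
X=np.array([np.cos(np.radians(8.6)),np.sin(np.radians(8.6)),0]); pv=np.array([.619,-.082,.054])
for a in range(50,110,10):
    c,s=np.cos(np.radians(a)),np.sin(np.radians(a)); P=[pv+.104*(-c*X+[0,0,s])]
    print(a,proj('pics/w4.png',P).round(0).tolist(),((proj('pics/s4.png',P)-[200,215])*1.5+[560,0]).round(0).tolist())
```

```text
13.25 [ 0.5692 -0.0895  0.1912] [ 1.7991e+02  1.0000e-01 -8.1480e+01] [-0.1 -0.4 -0.2] 0.0
slide [-0.731 -0.506  0.013]
turn [-0.     0.005 -3.144]
50 [[281.0, 227.0]] [[586.0, 90.0]]
60 [[281.0, 215.0]] [[595.0, 88.0]]
70 [[281.0, 198.0]] [[606.0, 89.0]]
80 [[281.0, 178.0]] [[617.0, 91.0]]
90 [[281.0, 154.0]] [[630.0, 96.0]]
100 [[281.0, 130.0]] [[643.0, 103.0]]
```

View pics/c4.png

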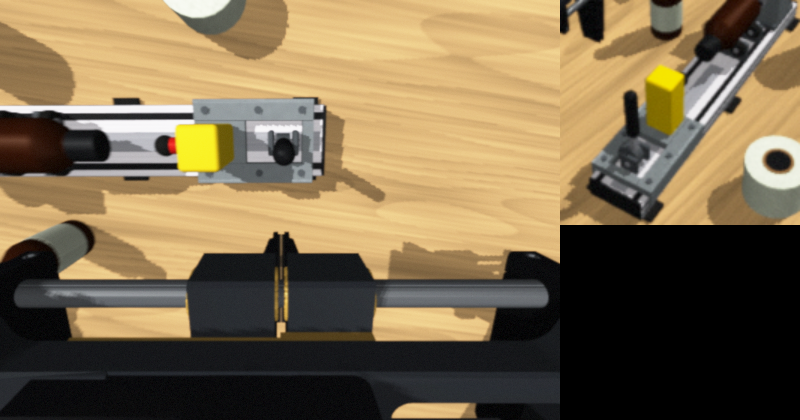

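The handle is upright: its tip at (284,150) matches the 90° prediction. Next I move over the tower, turning the jaws onto its x sides.

servo_tool(
  slide=[
    [-0.1,-0.07,-0.05],
    [-0.2,-0.14,-0.05],
    [-0.3,-0.2,-0.05],
    [-0.4,-0.28,-0.05],
    [-0.5,-0.35,-0.05],
    [-0.6,-0.42,-0.05],
    [-0.7,-0.48,-0.05],
    [-0.73,-0.51,-0.05],
  ],
  turn=[
    [0,0,-0.12],
    [0,0,-0.25],
    [0,0,-0.38],
    [0,0,-0.5],
    [0,0,-0.62],
    [0,0,-0.75],
    [0,0,-0.88],
    [0,0,-1],
  ],
  hand=[0,0,0,0,0.8,0.8,0.8,0.8],
)

```text
clock: 14.35
tcp_pos: [0.6096, -0.0094, 0.1954]
tool_rot: [180.0, 0.1, -52.7]
force: [0.5, 0.0, -0.0]
width: 0.365
```

servo_tool(
  slide=[
    [0,0,0],
    [0,0,0],
    [0,0,0],
    [0,0,0],
    [0,0,0],
    [0,0,0],
    [0,0,0],
    [0,0,0],
  ],
  turn=[
    [0,0,-0.12],
    [0,0,-0.25],
    [0,0,-0.38],
    [0,0,-0.5],
    [0,0,-0.62],
    [0,0,-0.75],
    [0,0,-0.88],
    [0,0,-1],
  ],
  hand=[0.8,0.8,0.8,0.8,0.8,0.8,0.8,0.8],
)

```text
clock: 15.35
tcp_pos: [0.6094, -0.01, 0.1955]
tool_rot: [-180.0, 0.1, -24.1]
force: [0.3, 0.3, 0.5]
width: 0.8
```

servo_tool(
  slide=[
    [0,0,0],
    [0,0,0],
    [0,0,0],
    [0,0,0],
    [0,0,0],
    [0,0,0],
    [0,0,0],
    [0,0,0],
  ],
  turn=[
    [0,0,-0.14],
    [0,0,-0.28],
    [0,0,-0.42],
    [0,0,-0.56],
    [0,0,-0.7],
    [0,0,-0.85],
    [0,0,-1],
    [0,0,-1],
  ],
  hand=[0.8,0.8,0.8,0.8,0.8,0.8,0.8,0.8],
)

```text
clock: 16.35
tcp_pos: [0.6094, -0.0101, 0.1957]
tool_rot: [-180.0, 0.1, 4.4]
force: [-0.5, 0.1, 0.2]
width: 0.804
```

Run:
```python
from h import *
go((.6084,-.0097,.095),(180,0,8.6))
snap('wrist','pics/w5.png')
J=np.array([.5913,.104,0]);X=np.array([.989,.1495,0]);Y=np.array([-.1495,.989,0])
P=[J-.115*Y+a*X+b*Y+[0,0,.133] for a in(-.02,.02) for b in (-.018,.018)]+[J-.065*Y+[0,0,.095]]
print(proj('pics/w5.png',P).round(0))
```

```text
16.35 [ 0.6094 -0.0101  0.1957] [-1.7996e+02  6.0000e-02  4.4200e+00] [-0.5  0.1  0.2] 0.8
slide [-0.009 -0.004  1.007]
turn [-0.002  0.002 -0.146]
[[260. 229.]
 [256. 190.]
 [303. 226.]
 [301. 187.]
 [276. 148.]]
```

View pics/w5.png

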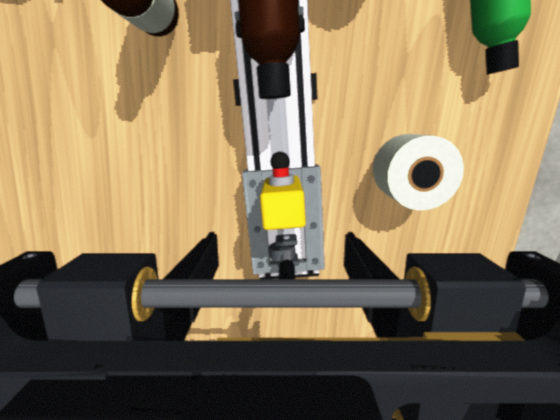

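The tower matches the prediction to about 2 px: top corners (261,190)–(303,228), cap front at (274,97), nose tip at (280,153). I'm descending to grip it.

servo_tool(
  slide=[
    [0,0,0.15],
    [0,0,0.3],
    [0,0,0.45],
    [0,0,0.6],
    [0,0,0.75],
    [0,0,0.9],
    [-0.01,0,1],
    [-0.01,0,1],
  ],
  turn=[
    [0,0,-0.08],
    [0,0,-0.15],
    [0,0,-0.15],
    [0,0,-0.15],
    [0,0,-0.15],
    [0,0,-0.15],
    [0,0,-0.15],
    [0,0,-0.15],
  ],
  hand=[0.8,0.8,0.8,0.8,0.8,0.8,0.8,0.8],
)

```text
clock: 17.4
tcp_pos: [0.6083, -0.0104, 0.0959]
tool_rot: [-180.0, 0.1, 8.8]
force: [0.6, -0.8, 0.4]
width: 0.801
```

servo_tool(
  slide=[
    [0,0,0],
    [0,0,0],
    [0,0,0],
    [0,0,0],
    [0,0,0],
    [0,0,0],
    [0,0,0],
    [0,0,0],
  ],
  turn=[
    [0,0,0],
    [0,0,0],
    [0,0,0],
    [0,0,0],
    [0,0,0],
    [0,0,0],
    [0,0,0],
    [0,0,0],
  ],
  hand=[0,0,0,0,0,0,0,0],
  force=35,
)

```text
clock: 18.4
tcp_pos: [0.6111, -0.0102, 0.0975]
tool_rot: [180.0, -0.3, 8.8]
force: [6.0, 1.8, -2.9]
width: 0.417
```

servo_tool(
  slide=[
    [0.02,-0.02,0],
    [0.03,-0.1,0],
    [0.03,-0.2,0],
    [0.03,-0.3,0],
    [0.03,-0.4,0],
    [0.03,-0.5,0],
    [0.03,-0.58,0],
    [0.03,-0.62,0],
  ],
  turn=[
    [0,0,0],
    [0,0,0],
    [0,0,0],
    [0,0,0],
    [0,0,0],
    [0,0,0],
    [0,0,0],
    [0,0,0],
  ],
  hand=[0,0,0,0,0,0,0,0],
)

```text
clock: 19.4
tcp_pos: [0.6022, 0.0469, 0.0974]
tool_rot: [179.5, 0.1, 8.8]
force: [-2.9, -14.5, 1.1]
width: 0.416
```

Run:
```python
from h import *
go((.6084,-.0097,.095),(180,0,8.6))
snap('wrist','pics/w6.png'); snap('scene','pics/s6.png'); snap('top','pics/t6.png')
a=cv2.resize(cv2.imread('pics/w6.png')[0:230,160:400],None,fx=2.5,fy=2.5,interpolation=cv2.INTER_CUBIC)[:,:400]
a=cv2.resize(cv2.imread('pics/w6.png')[0:240,200:340],None,fx=2.5,fy=2.5,interpolation=cv2.INTER_CUBIC)
b=cv2.resize(cv2.imread('pics/s6.png')[170:320,230:370],None,fx=3,fy=3,interpolation=cv2.INTER_CUBIC)
o=np.zeros((600,800,3),np.uint8); o[:600,:350]=a; o[:450,360:780]=b; cv2.imwrite('pics/c6.png',o)
```

```text
19.4 [0.6022 0.0469 0.0974] [1.7951e+02 1.3000e-01 8.7800e+00] [ -2.9 -14.5   1.1] 0.42
slide [-0.025  0.569  0.029]
turn [0.017 0.004 0.006]
```

View pics/c6.png

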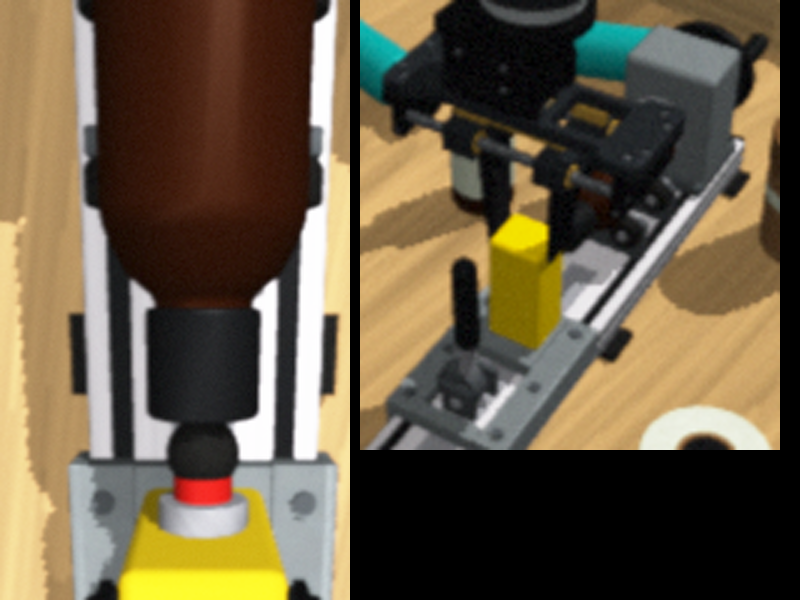

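The nose is close to or just touching the cap, with the red band fully out at crop rows 478–502. Since the camera rides with the tower, the red-pixel count gives the press directly. I'm advancing in small steps.

```bash
cat >> h.py <<'E'
def red(f):
    a=cv2.imread(f).astype(int)[150:230,230:330]; m=(a[...,2]>110)&(a[...,1]<70)&(a[...,0]<70)
    y,x=np.nonzero(m); c=np.median(x).astype(int) if len(x) else 0
    # column count in the middle of the band
    print('red',m.sum(),'colmean',m[:,c-6:c+7].sum(0).mean().round(2) if c else 0,'rows',(y.min()+150,y.max()+150) if len(y) else None)
J=np.array([.5913,.104,0]);JX=np.array([.989,.1495,0]);JY=np.array([-.1495,.989,0])
def st(f):
    s=snap('wrist',f); red(f); o=r.observe(); d=o['tcp_pos']-J
    print(o['clock'],'jig',(d@JX).round(4),(d@JY).round(4),'F',(o['force']@JX).round(1),(o['force']@JY).round(1),o['force'][2].round(1),'rot',o['tool_rot'].round(2),round(o['width'],3))
E
python3 -c "
from h import *
red('pics/w6.png'); st('pics/w6b.png')"
```

```text
red 203 colmean 9.08 rows (np.int64(191), np.int64(200))
red 203 colmean 9.08 rows (np.int64(191), np.int64(200))
19.6 jig 0.0023 -0.0575 F -5.6 -10.6 1.8 rot [1.7961e+02 1.2000e-01 8.7600e+00] 0.414
```

servo_tool(
  slide=[
    [0,-0.02,0],
    [0,-0.04,0],
    [0,-0.06,0],
    [0,-0.08,0],
    [0,-0.1,0],
    [0,-0.1,0],
    [0,-0.1,0],
    [0,-0.1,0],
  ],
  turn=[
    [0,0,0],
    [0,0,0],
    [0,0,0],
    [0,0,0],
    [0,0,0],
    [0,0,0],
    [0,0,0],
    [0,0,0],
  ],
  hand=[0,0,0,0,0,0,0,0],
)

```text
clock: 20.6
tcp_pos: [0.6007, 0.0566, 0.0975]
tool_rot: [179.5, 0.1, 8.8]
force: [-2.5, -13.5, 2.0]
width: 0.413
```

```bash
python3 -c "
from h import *
st('pics/w7.png')"
```

```text
red 178 colmean 8.0 rows (np.int64(192), np.int64(200))
20.65 jig 0.0022 -0.0482 F -5.1 -13.0 1.8 rot [1.7954e+02 1.3000e-01 8.7600e+00] 0.419
```

servo_tool(
  slide=[
    [0,-0.01,0],
    [0,-0.02,0],
    [0,-0.03,0],
    [0,-0.04,0],
    [0,-0.05,0],
    [0,-0.05,0],
    [0,-0.05,0],
    [0,-0.05,0],
  ],
  turn=[
    [0,0,0],
    [0,0,0],
    [0,0,0],
    [0,0,0],
    [0,0,0],
    [0,0,0],
    [0,0,0],
    [0,0,0],
  ],
  hand=[0,0,0,0,0,0,0,0],
)

```text
clock: 21.65
tcp_pos: [0.6, 0.0613, 0.0975]
tool_rot: [179.5, 0.1, 8.8]
force: [-2.9, -14.2, 2.1]
width: 0.416
```

```bash
python3 -c "
from h import *
st('pics/w8.png')"
```

```text
red 157 colmean 7.0 rows (np.int64(193), np.int64(200))
21.7 jig 0.0022 -0.0435 F -4.7 -12.6 1.1 rot [1.7951e+02 1.3000e-01 8.7600e+00] 0.414
```

servo_tool(
  slide=[
    [0,-0.01,0],
    [0,-0.02,0],
    [0,-0.03,0],
    [0,-0.04,0],
    [0,-0.04,0],
    [0,-0.04,0],
    [0,-0.04,0],
    [0,-0.04,0],
  ],
  turn=[
    [0,0,0],
    [0,0,0],
    [0,0,0],
    [0,0,0],
    [0,0,0],
    [0,0,0],
    [0,0,0],
    [0,0,0],
  ],
  hand=[0,0,0,0,0,0,0,0],
)

```text
clock: 22.7
tcp_pos: [0.5995, 0.0649, 0.0975]
tool_rot: [179.5, 0.1, 8.8]
force: [-2.7, -15.6, 1.3]
width: 0.414
```

```bash
python3 -c "
from h import *
st('pics/w9.png')"
```

```text
red 42 colmean 2.0 rows (np.int64(198), np.int64(200))
22.75 jig 0.0022 -0.0398 F -5.2 -15.5 1.9 rot [1.7947e+02 1.3000e-01 8.7600e+00] 0.417
```

Run:
```python
from h import *
f='pics/w9.png'
c=J+.0022*JX-.0398*JY
b=c+.026*JY
for n,P in [('bush top edge',b+[0,0,.1075]),('nose top y0',b+[0,0,.103]),('nose y10',b+.010*JY+[0,0,.103]),('ball ctr top free',b+.014*JY+[0,0,.105]),('at mark',b+.004*JY+[0,0,.105]),('cam',0*b)]:
    if n=='cam': print('cam-rel jig', (ray(f,(280,210))[0]-c)@np.c_[JX,JY,[0,0,1]])
    else: print(n,proj(f,P).round(1))
g=lambda n: cv2.cvtColor(cv2.imread(f'pics/{n}.png'),cv2.COLOR_BGR2GRAY).astype(np.float32)
ref=cv2.resize(g('w6b')[100:160,262:302],None,fx=4,fy=4,interpolation=cv2.INTER_CUBIC)
for n in ('w6b','w7','w8','w9'):
    im=cv2.resize(g(n),None,fx=4,fy=4,interpolation=cv2.INTER_CUBIC)
    # ball profile along centre columns
    t=cv2.resize(g('w7')[172:190,268:298],None,fx=4,fy=4,interpolation=cv2.INTER_CUBIC); R=cv2.matchTemplate(im[150*4:220*4,255*4:310*4],t,cv2.TM_CCOEFF_NORMED); _,v,_,l=cv2.minMaxLoc(R); 
    print(n,'ball row',l[1]/4+150,'score',round(v,3), 'prof',g(n)[160:204,278:290].mean(1).round(0).astype(int).tolist())
```

```text
bush top edge [[281.1 200.8]]
nose top y0 [[281.1 199. ]]
nose y10 [[281.2 184.1]]
ball ctr top free [[281.2 178.6]]
at mark [[281.1 193.8]]
cam-rel jig [-1.89970532e-04  7.62386788e-02  2.96517957e-01]
w6b ball row 171.0 score 0.986 prof [37, 38, 36, 38, 37, 37, 36, 36, 30, 22, 20, 18, 20, 23, 28, 37, 39, 38, 38, 40, 39, 40, 39, 40, 38, 37, 36, 34, 34, 32, 31, 51, 85, 100, 101, 102, 101, 101, 102, 101, 105, 124, 145, 176]
w7 ball row 172.0 score 1.0 prof [38, 38, 38, 37, 37, 37, 37, 38, 37, 35, 29, 20, 17, 19, 20, 26, 31, 38, 39, 40, 41, 40, 39, 40, 39, 39, 38, 37, 36, 35, 33, 32, 39, 69, 97, 102, 102, 102, 102, 102, 106, 124, 146, 177]
w8 ball row 172.5 score 0.994 prof [38, 37, 38, 38, 38, 37, 37, 38, 38, 37, 36, 28, 19, 18, 19, 20, 23, 32, 37, 39, 40, 41, 41, 40, 40, 39, 39, 39, 37, 36, 35, 33, 32, 40, 71, 98, 102, 103, 102, 102, 105, 124, 146, 178]
w9 ball row 177.75 score 0.954 prof [39, 39, 39, 38, 39, 39, 39, 38, 38, 38, 39, 38, 38, 38, 38, 37, 34, 26, 20, 20, 19, 23, 30, 37, 40, 39, 41, 40, 41, 40, 40, 40, 39, 38, 38, 35, 33, 32, 37, 67, 102, 125, 148, 180]
```

The camera scale is 1.52 px/mm. From free to now, the ball/red boundary shifted 191.6→199, so the press is about 5 mm. The last step went almost wholly into press (3.3 of 3.7 mm) and the force rose, so the bottle is home. About 5 mm remain.

servo_tool(
  slide=[
    [0,-0.01,0],
    [0,-0.02,0],
    [0,-0.03,0],
    [0,-0.04,0],
    [0,-0.05,0],
    [0,-0.05,0],
    [0,-0.05,0],
    [0,-0.05,0],
  ],
  turn=[
    [0,0,0],
    [0,0,0],
    [0,0,0],
    [0,0,0],
    [0,0,0],
    [0,0,0],
    [0,0,0],
    [0,0,0],
  ],
  hand=[0,0,0,0,0,0,0,0],
)

```text
clock: 23.75
tcp_pos: [0.5988, 0.0694, 0.0975]
tool_rot: [179.4, 0.1, 8.8]
force: [-2.7, -17.1, 1.7]
width: 0.413
```

Run:
```python
from h import *
st('pics/w10.png')
g=lambda n: cv2.cvtColor(cv2.imread(f'pics/{n}.png'),cv2.COLOR_BGR2GRAY).astype(np.float32)
up=lambda a: cv2.resize(a,None,fx=4,fy=4,interpolation=cv2.INTER_CUBIC)
t=up(g('w9')[150:190,262:300])
for n in ('w6b','w7','w8','w9','w10'):
    R=cv2.matchTemplate(up(g(n)[135:215,255:310]),t,cv2.TM_CCOEFF_NORMED); _,v,_,l=cv2.minMaxLoc(R)
    print(n,'cap/ball row',l[1]/4+135,round(v,3))
cv2.imwrite('pics/c10.png',np.hstack([cv2.resize(cv2.imread(f'pics/{n}.png')[110:220,240:325],None,fx=4,fy=4,interpolation=cv2.INTER_CUBIC) for n in ('w9','w10')]))
```

```text
red 0 colmean 0 rows None
23.8 jig 0.0022 -0.0353 F -5.0 -15.8 1.3 rot [1.7942e+02 1.3000e-01 8.7600e+00] 0.416
w6b cap/ball row 142.25 0.943
w7 cap/ball row 143.75 0.946
w8 cap/ball row 144.75 0.948
w9 cap/ball row 150.0 1.0
w10 cap/ball row 157.75 0.88
```

View pics/c10.png

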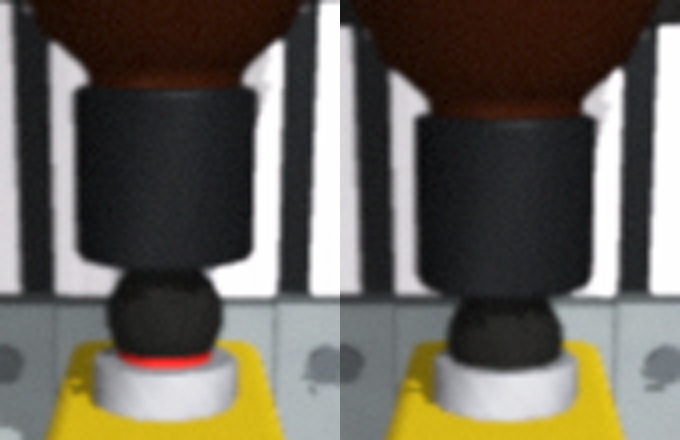

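Left (before) shows a thin red sliver; right (now) shows the red gone and the cap's lower edge at crop row 294. The shift from free is 10.2 mm. I'll check this against absolute geometry.

Run:
```python
from h import *
f='pics/w10.png'
b=J+.0022*JX+(-.0353+.026)*JY
print('bush face top',proj(f,b+[0,0,.1075]),'bush face centre-low',proj(f,b+[0,0,.0825]))
for p in (6,8,10,12,14): print(p,'cap front top/mid edge',proj(f,[b+(.024-p/1000)*JY+[0,0,.110],b+(.024-p/1000)*JY+[0,0,.095]]).round(1)[:,1])
go((.6,.07,.1))
```

```text
bush face top [[281.13327077 200.8499499 ]] bush face centre-low [[281.13383004 191.92771071]]
6 cap front top/mid edge [173.8 169.9]
8 cap front top/mid edge [177.  172.9]
10 cap front top/mid edge [180.2 175.9]
12 cap front top/mid edge [183.3 178.8]
14 cap front top/mid edge [186.4 181.7]
23.8 [0.5988 0.0694 0.0975] [1.7942e+02 1.3000e-01 8.7600e+00] [ -2.5 -16.3   1.3] 0.42
slide [ 0.013 -0.003 -0.026]
```

Bush reference: the bush edge reads 202 px against 200.8 predicted. That plus the sphere-occlusion geometry puts the press at about 9.6–10.2 mm. Reading the cap edge absolutely gives 11–12, but that is less direct. All of these are in band. I'm releasing the tower, rising, and moving to the +x side of the lever.

servo_tool(
  slide=[
    [0,0,0],
    [0,0,0],
    [0,0,0],
    [0,0,-0.1],
    [0,0,-0.4],
    [0,0,-0.7],
    [0,0,-0.95],
    [0,0,-1],
  ],
  turn=[
    [0,0,0],
    [0,0,0],
    [0,0,0],
    [0,0,0],
    [0,0,0],
    [0,0,0],
    [0,0,0],
    [0,0,0],
  ],
  hand=[0.7,0.7,0.7,0.7,0.7,0.7,0.7,0.7],
)

```text
clock: 24.8
tcp_pos: [0.6004, 0.0753, 0.2005]
tool_rot: [180.0, -0.3, 8.8]
force: [0.2, 0.3, 0.7]
width: 0.702
```

Run:
```python
from h import *
c=J+.0022*JX-.0353*JY; pv=c-.072*JY
print(pv); go(pv+.045*JX+[0,0,.195],(180,0,8.6)); st('pics/w11.png'); snap('scene','pics/s11.png')
P=[pv+[0,0,.158]]+[c+a*JX+b*JY+[0,0,.133] for a in(-.02,.02) for b in (-.018,.018)]
print(proj('pics/w11.png',P).round(1).tolist())
b=c+.026*JY
for p in (8,10,12): print(p,proj('pics/w11.png',[b+(.024-p/1000)*JY+[0,0,.11]]).round(1))
a=cv2.resize(cv2.imread('pics/w11.png')[80:300,220:340],None,fx=2.7,fy=2.7,interpolation=cv2.INTER_CUBIC)
s=cv2.resize(cv2.imread('pics/s11.png')[140:340,210:370],None,fx=2.9,fy=2.9,interpolation=cv2.INTER_CUBIC)
o=np.zeros((600,800,3),np.uint8); o[:a.shape[0],:a.shape[1]]=a; o[:s.shape[0],330:330+s.shape[1]]=s; cv2.imwrite('pics/c11.png',o)
```

```text
[ 0.60951715 -0.0017908   0.        ]
24.8 [0.6004 0.0753 0.2005] [179.97  -0.29   8.79] [0.2 0.3 0.7] 0.7
slide [0.422 0.778 0.057]
turn [ 0.001 -0.01   0.007]
red 0 colmean 0 rows None
24.85 jig 0.0042 -0.0297 F -0.4 0.2 -0.0 rot [179.98  -0.2    8.78] 0.702
[[277.5, 297.7], [256.3, 231.5], [255.6, 193.9], [299.2, 231.6], [300.0, 194.0]]
8 [[277.9 163.9]]
10 [[277.9 166. ]]
12 [[277.9 168.1]]
```

View pics/c11.png

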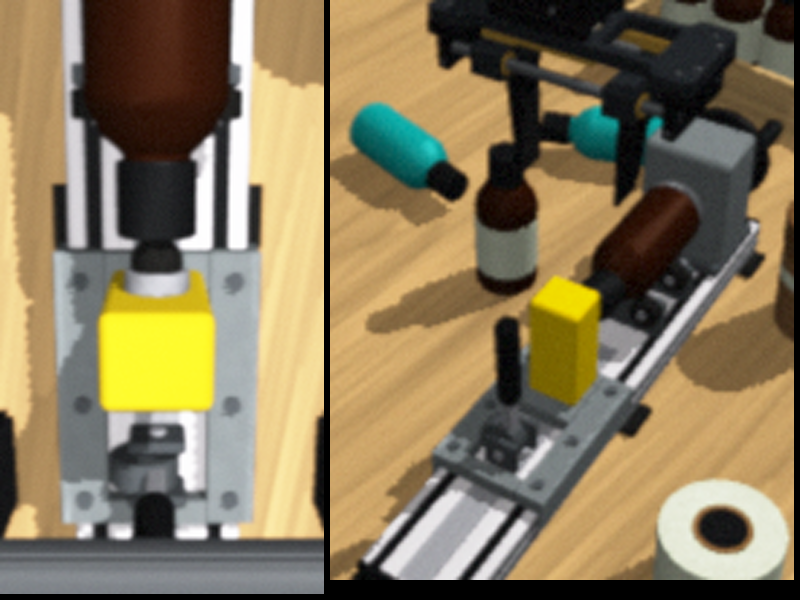

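The tower stayed put: its top edges are at rows 195.5/231.8 against 194/231.5 predicted, and the apparent press is unchanged at 12.0→11.9 by the same biased cap-edge measure. That measure overreads by about 1.8 mm at the free nose, so the press is really about 10. The lever is still upright, so I'm moving to its far side with closed fingers.

servo_tool(
  slide=[
    [0.1,0.1,0],
    [0.2,0.2,0],
    [0.3,0.35,0],
    [0.4,0.5,0],
    [0.42,0.65,0],
    [0.42,0.78,0],
    [0.42,0.78,0.1],
    [0.42,0.78,0.2],
  ],
  turn=[
    [0,0,0],
    [0,0,0],
    [0,0,0],
    [0,0,0],
    [0,0,0],
    [0,0,0],
    [0,0,0],
    [0,0,0],
  ],
  hand=[0.7,0,0,0,0,0,0,0],
)

```text
clock: 25.9
tcp_pos: [0.6519, 0.0045, 0.1763]
tool_rot: [-180.0, 0.0, 8.8]
force: [-0.1, -0.1, 0.1]
width: 0.032
```

servo_tool(
  slide=[
    [0,0,0.1],
    [0,0,0.2],
    [0,0,0.3],
    [0,0,0.41],
    [0,0,0.41],
    [0,0,0.41],
    [0,0,0.41],
    [0,0,0.41],
  ],
  turn=[
    [0,0,0],
    [0,0,0],
    [0,0,0],
    [0,0,0],
    [0,0,0],
    [0,0,0],
    [0,0,0],
    [0,0,0],
  ],
  hand=[0,0,0,0,0,0,0,0],
)

```text
clock: 26.9
tcp_pos: [0.6526, 0.0042, 0.1367]
tool_rot: [180.0, -0.1, 8.8]
force: [-0.1, -0.1, 0.1]
width: -0.0
```

Run:
```python
from h import *
pv=np.array([.6095,-.0018,.054]); o=r.observe(); d=o['tcp_pos']-pv; print(o['clock'],'rel pivot',d@JX,d@JY,d[2],o['force'],o['width'],o['tool_rot'])
for a in range(90,24,-5):
    c,s=np.cos(np.radians(a)),np.sin(np.radians(a)); x=-.085*c+.0085*s+.012; z=.085*s+.0085*c
    print(a,'slide x',round((x-d@JX)*10,3),'z',round((d[2]-z)*10,3))
```

```text
26.9 rel pivot 0.04357839755541233 -0.0004763570033177475 0.08272709488807273 [-0.11671503 -0.06474055  0.12113767] -0.0002867962377461509 [ 1.79988099e+02 -5.15644795e-02  8.76300087e+00]
90 slide x -0.231 z -0.023
85 slide x -0.305 z -0.027
80 slide x -0.38 z -0.025
75 slide x -0.454 z -0.016
70 slide x -0.527 z -0.001
65 slide x -0.598 z 0.021
60 slide x -0.667 z 0.049
55 slide x -0.734 z 0.082
50 slide x -0.797 z 0.121
45 slide x -0.857 z 0.166
40 slide x -0.912 z 0.216
35 slide x -0.963 z 0.27
30 slide x -1.009 z 0.329
25 slide x -1.05 z 0.391
```

servo_tool(
  slide=[
    [-0.1,0,-0.02],
    [-0.2,0,-0.02],
    [-0.25,0,-0.025],
    [-0.31,0,-0.027],
    [-0.38,0,-0.025],
    [-0.45,0,-0.016],
    [-0.53,0,0],
    [-0.6,0,0.02],
  ],
  turn=[
    [0,0,0],
    [0,0,0],
    [0,0,0],
    [0,0,0],
    [0,0,0],
    [0,0,0],
    [0,0,0],
    [0,0,0],
  ],
  hand=[0,0,0,0,0,0,0,0],
)

```text
clock: 27.9
tcp_pos: [0.5924, -0.0049, 0.134]
tool_rot: [-180.0, 0.0, 8.8]
force: [0.5, -0.2, 0.5]
width: 0.006
```

servo_tool(
  slide=[
    [-0.01,0,0.003],
    [-0.02,0,0.007],
    [-0.03,0,0.01],
    [-0.035,0,0.014],
    [-0.04,0,0.017],
    [-0.05,0,0.02],
    [-0.06,0,0.025],
    [-0.07,0,0.029],
  ],
  turn=[
    [0,0,0],
    [0,0,0],
    [0,0,0],
    [0,0,0],
    [0,0,0],
    [0,0,0],
    [0,0,0],
    [0,0,0],
  ],
  hand=[0,0,0,0,0,0,0,0],
)

```text
clock: 28.9
tcp_pos: [0.586, -0.0059, 0.1312]
tool_rot: [-180.0, 0.0, 8.8]
force: [-0.7, 0.2, 0.3]
width: 0.005
```

```bash
cat >> h.py <<'E'
def lev():
    pv=np.array([.6095,-.0018,.054]); o=r.observe(); d=o['tcp_pos']-pv; F=o['force']; fx,fz=F@JX,F[2]
    x,z=d@JX-.012,d[2]; a=np.degrees(np.arctan2(z,-x))-np.degrees(np.arctan2(.0085,.085)); s,c=np.sin(np.radians(a)),np.cos(np.radians(a))
    print(o['clock'],'corner',x.round(4),z.round(4),'rad',np.hypot(x,z).round(4),'angle',a.round(1),'Fx,y,z',fx.round(1),(F@JY).round(1),fz.round(1),'tang',(fx*s+fz*c).round(1),'radial',(fz*s-fx*c).round(1))
E
python3 -c "
from h import *
lev()"
```

```text
28.9 corner -0.0358 0.0772 rad 0.0851 angle 59.4 Fx,y,z -0.7 0.3 0.3 tang -0.4 radial 0.6
```

There's no contact force (about 0), though the lever should give 5 N. I need one look, and this goes past the picture budget.

Run:
```python
from h import *
snap('wrist','pics/w12.png'); snap('scene','pics/s12.png')
a=cv2.resize(cv2.imread('pics/w12.png')[120:360,200:360],None,fx=2,fy=2,interpolation=cv2.INTER_CUBIC)
s=cv2.resize(cv2.imread('pics/s12.png')[200:330,230:340],None,fx=4,fy=4,interpolation=cv2.INTER_CUBIC)
o=np.zeros((560,800,3),np.uint8); o[:a.shape[0],:a.shape[1]]=a; o[:s.shape[0],330:330+s.shape[1]]=s; cv2.imwrite('pics/c12.png',o)
```

```text
(no output)
```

View pics/c12.png

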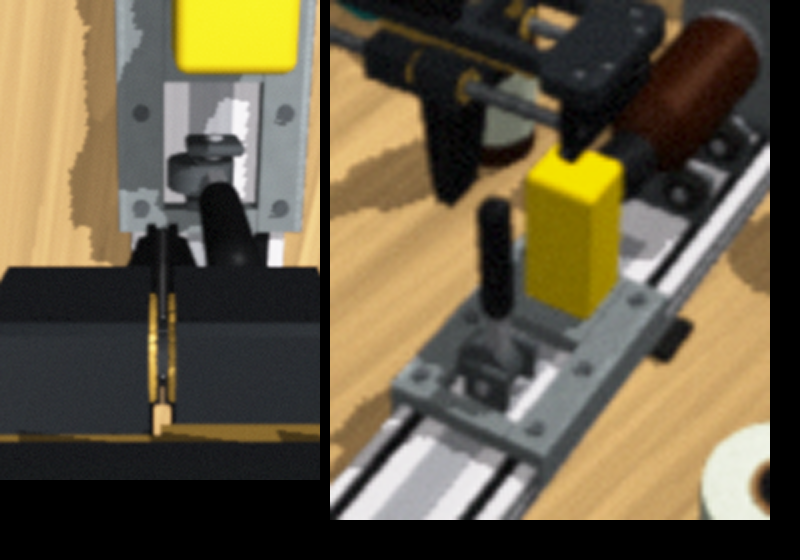

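Run:
```python
from h import *
f='pics/s12.png'
# image of handle top: (271.3,251+2) ; wrist: handle top of visible etc.
for yo in (0,-.01,-.02,-.03,.01):
  for a in (80,90,100,110):
    pv=np.array([.6095,-.0018,.054])+yo*JY; s,c=np.sin(np.radians(a)),np.cos(np.radians(a))
    P=[pv+l*(-c*JX+[0,0,s]) for l in (.02,.05,.104)]
    print(yo,a,'scene',proj(f,P).round(0).tolist(),'wrist crop',((proj('pics/w12.png',P)-[200,120])*2).round(0).tolist())
o=r.observe()['tcp_pos']; print('tcp in scene',proj(f,o),'grasp',proj(f,o+[0,0,.05]),'tcp wrist crop',(proj('pics/w12.png',o)-[200,120])*2)
```

```text
0 80 scene [[271.0, 284.0], [268.0, 272.0], [264.0, 251.0]] wrist crop [[208.0, 179.0], [200.0, 200.0], [181.0, 253.0]]
0 90 scene [[272.0, 284.0], [272.0, 274.0], [272.0, 253.0]] wrist crop [[216.0, 180.0], [223.0, 201.0], [240.0, 255.0]]
0 100 scene [[274.0, 285.0], [276.0, 276.0], [280.0, 257.0]] wrist crop [[224.0, 180.0], [245.0, 200.0], [298.0, 254.0]]
0 110 scene [[275.0, 286.0], [279.0, 278.0], [288.0, 263.0]] wrist crop [[231.0, 179.0], [265.0, 199.0], [350.0, 248.0]]
-0.01 80 scene [[268.0, 287.0], [266.0, 275.0], [261.0, 254.0]] wrist crop [[207.0, 201.0], [200.0, 224.0], [180.0, 283.0]]
-0.01 90 scene [[269.0, 288.0], [269.0, 277.0], [269.0, 256.0]] wrist crop [[215.0, 201.0], [222.0, 225.0], [239.0, 285.0]]
-0.01 100 scene [[271.0, 288.0], [273.0, 279.0], [277.0, 260.0]] wrist crop [[223.0, 201.0], [244.0, 224.0], [296.0, 283.0]]
-0.01 110 scene [[272.0, 289.0], [277.0, 281.0], [285.0, 266.0]] wrist crop [[230.0, 201.0], [264.0, 222.0], [347.0, 277.0]]
-0.02 80 scene [[265.0, 290.0], [263.0, 279.0], [258.0, 257.0]] wrist crop [[207.0, 222.0], [199.0, 248.0], [180.0, 312.
[... 793 characters left out ...]
88.0], [280.0, 272.0]] wrist crop [[229.0, 242.0], [261.0, 268.0], [342.0, 333.0]]
0.01 80 scene [[273.0, 281.0], [271.0, 269.0], [267.0, 248.0]] wrist crop [[209.0, 157.0], [201.0, 176.0], [181.0, 223.0]]
0.01 90 scene [[275.0, 281.0], [275.0, 271.0], [275.0, 250.0]] wrist crop [[217.0, 158.0], [223.0, 176.0], [241.0, 225.0]]
0.01 100 scene [[276.0, 282.0], [278.0, 273.0], [283.0, 254.0]] wrist crop [[224.0, 157.0], [246.0, 176.0], [300.0, 223.0]]
0.01 110 scene [[278.0, 283.0], [282.0, 275.0], [291.0, 259.0]] wrist crop [[232.0, 157.0], [266.0, 174.0], [353.0, 218.0]]
tcp in scene [[261.31011478 259.31225209]] grasp [[260.76974284 239.78920477]] tcp wrist crop [[161.75543095 226.15280913]]
```

The handle is upright where predicted: wrist crop (223,201)–(240,255), scene (271,251). The closed fingers are now on its −x side without having moved it. I'll straddle it with open jaws and push with the far finger's pad.

servo_tool(
  slide=[
    [0,0,-0.2],
    [0,0,-0.4],
    [0,0,-0.5],
    [0.07,0,-0.5],
    [0.14,0,-0.5],
    [0.2,0,-0.5],
    [0.2,0,-0.5],
    [0.2,0,-0.5],
  ],
  turn=[
    [0,0,0],
    [0,0,0],
    [0,0,0],
    [0,0,0],
    [0,0,0],
    [0,0,0],
    [0,0,0],
    [0,0,0],
  ],
  hand=[0,0,0,0.5,0.5,0.5,0.5,0.5],
)

```text
clock: 30.0
tcp_pos: [0.6057, -0.0028, 0.1807]
tool_rot: [-180.0, 0.1, 8.8]
force: [0.0, 0.3, -0.5]
width: 0.468
```

servo_tool(
  slide=[
    [0,0,0.1],
    [0,0,0.2],
    [0,0,0.3],
    [0,0,0.4],
    [0,0,0.44],
    [0,0,0.44],
    [0,0,0.44],
    [0,0,0.44],
  ],
  turn=[
    [0,0,0],
    [0,0,0],
    [0,0,0],
    [0,0,0],
    [0,0,0],
    [0,0,0],
    [0,0,0],
    [0,0,0],
  ],
  hand=[0.5,0.5,0.5,0.5,0.5,0.5,0.5,0.5],
)

```text
clock: 31.0
tcp_pos: [0.6063, -0.0029, 0.1379]
tool_rot: [180.0, -0.1, 8.8]
force: [0.2, -0.9, 0.8]
width: 0.5
```

servo_tool(
  slide=[
    [-0.05,0,0],
    [-0.1,0,0],
    [-0.15,0,0],
    [-0.2,0,0],
    [-0.2,0,0],
    [-0.2,0,0],
    [-0.2,0,0],
    [-0.2,0,0],
  ],
  turn=[
    [0,0,0],
    [0,0,0],
    [0,0,0],
    [0,0,0],
    [0,0,0],
    [0,0,0],
    [0,0,0],
    [0,0,0],
  ],
  hand=[0.5,0.5,0.5,0.5,0.5,0.5,0.5,0.5],
)

```text
clock: 32.0
tcp_pos: [0.5862, -0.0059, 0.1372]
tool_rot: [-180.0, 0.0, 8.8]
force: [0.2, -0.1, -0.4]
width: 0.502
```

```bash
sed -i "s/x,z=d@JX-.012,d\[2\]/x,z=d@JX+.0475*o['width'],d[2]/" h.py
python3 - <<'E'
from h import *
lev(); print(r.observe()['tcp_pos'],r.observe()['width'])
snap('wrist','pics/w13.png'); snap('scene','pics/s13.png')
a=cv2.resize(cv2.imread('pics/w13.png')[120:360,200:360],None,fx=2,fy=2,interpolation=cv2.INTER_CUBIC)
s=cv2.resize(cv2.imread('pics/s13.png')[200:330,230:340],None,fx=4,fy=4,interpolation=cv2.INTER_CUBIC)
o=np.zeros((560,800,3),np.uint8); o[:a.shape[0],:a.shape[1]]=a; o[:s.shape[0],330:330+s.shape[1]]=s; cv2.imwrite('pics/c13.png',o)
E
```

```text
32.0 corner 0.0002 0.0832 rad 0.0832 angle 84.4 Fx,y,z 0.2 -0.1 -0.4 tang 0.2 radial -0.4
[ 0.5861955  -0.00585829  0.13720606] 0.5020240009345599
```

View pics/c13.png

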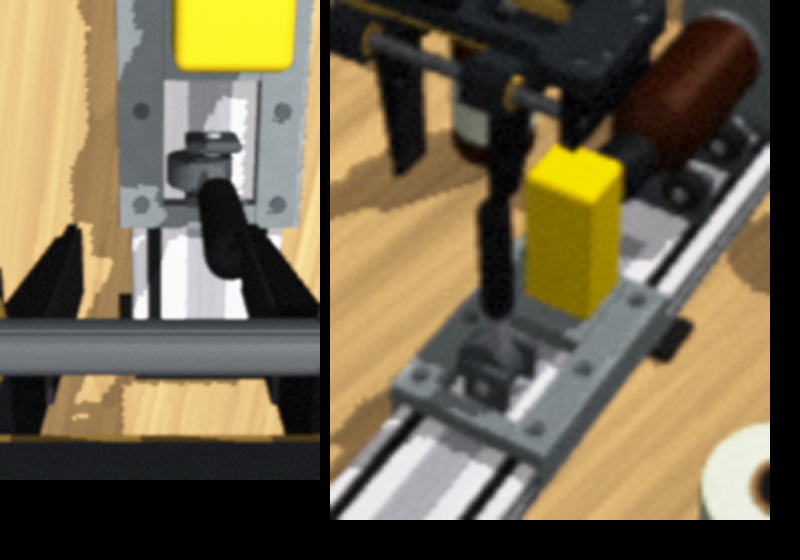

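Both fingertips look too high in the scene view: about 250 against 259 predicted. The fingers may have passed over the top of the handle, so I'll triangulate a fingertip.

Run:
```python
from h import *
T,S='pics/w13.png','pics/s13.png'
o=r.observe()['tcp_pos']
for w in (.0237,.03,.0357): 
    p=o-w*JX; print(w,'pred wrist crop',((proj(T,p)-[200,120])*2).round(0),'scene crop',((proj(S,p)-[230,200])*4+[330,0]).round(0))
def tri(a,b):
    (c1,d1),(c2,d2)=ray(T,a),ray(S,b); k=np.linalg.lstsq(np.c_[d1,-d2],c2-c1,rcond=None)[0]
    p,q=c1+k[0]*d1,c2+k[1]*d2; return ((p+q)/2).round(4),np.linalg.norm(p-q).round(4)
print('tcp',o.round(4),'tip-x finger',tri((75/2+200,228/2+120),((405-330)/4+230,172/4+200)))
pt,e=tri((228/2+200,(265)/2+120),((495-330)/4+230,203/4+200)); print('handle end',pt,e, 'rel pivot',(pt-[.6095,-.0018,.054])@np.c_[JX,JY,[0,0,1]])
# tower check in both
```

```text
0.0237 pred wrist crop [[ 94. 226.]] scene crop [[415. 211.]]
0.03 pred wrist crop [[ 76. 226.]] scene crop [[404. 206.]]
0.0357 pred wrist crop [[ 60. 226.]] scene crop [[394. 202.]]
tcp [ 0.5862 -0.0059  0.1372] tip-x finger (array([ 0.5561, -0.0053,  0.1551]), np.float64(0.0041))
handle end [ 0.6078 -0.0039  0.1651] 0.0034 rel pivot [-0.00199525 -0.00182275  0.1111    ]
```

The fingertip triangulates at z≈0.155 against a TCP of 0.137, so the visible finger ends sit about 18 mm above the reported TCP. That explains the earlier grip slip and the pass over the top. I'm backing off +x, going 25 mm lower, then pushing.

servo_tool(
  slide=[
    [0.1,0,0],
    [0.2,0,0],
    [0.2,0,0.1],
    [0.2,0,0.2],
    [0.2,0,0.25],
    [0.2,0,0.25],
    [0.2,0,0.25],
    [0.2,0,0.25],
  ],
  turn=[
    [0,0,0],
    [0,0,0],
    [0,0,0],
    [0,0,0],
    [0,0,0],
    [0,0,0],
    [0,0,0],
    [0,0,0],
  ],
  hand=[0.5,0.5,0.5,0.5,0.5,0.5,0.5,0.5],
)

```text
clock: 33.1
tcp_pos: [0.6062, -0.0029, 0.1128]
tool_rot: [180.0, -0.0, 8.8]
force: [0.7, -0.5, -0.0]
width: 0.501
```

servo_tool(
  slide=[
    [-0.05,0,0],
    [-0.1,0,0],
    [-0.15,0,0],
    [-0.2,0,0],
    [-0.25,0,0],
    [-0.25,0,0],
    [-0.25,0,0],
    [-0.25,0,0],
  ],
  turn=[
    [0,0,0],
    [0,0,0],
    [0,0,0],
    [0,0,0],
    [0,0,0],
    [0,0,0],
    [0,0,0],
    [0,0,0],
  ],
  hand=[0.5,0.5,0.5,0.5,0.5,0.5,0.5,0.5],
)

```text
clock: 34.1
tcp_pos: [0.5811, -0.0067, 0.1124]
tool_rot: [180.0, 0.0, 8.8]
force: [2.4, 0.3, 0.8]
width: 0.502
```

```bash
sed -i "s/x,z=d@JX+.0475\*o\['width'\],d\[2\]/x,z=d@JX+.0475*o['width'],d[2]+.018/" h.py
python3 - <<'E'
from h import *
lev(); o=r.observe(); print(o['width'])
pv=np.array([.6095,-.0018,.054]); d=o['tcp_pos']-pv; x0=d@JX+.0475*o['width']; z0=d[2]+.018
for a in range(90,24,-5):
    c,s=np.cos(np.radians(a)),np.sin(np.radians(a)); x=-.077*c+.0085*s; z=.077*s+.0085*c
    print(a,'slide x',round((x-x0)*10,3),'z',round((z0-z)*10,3))
E
```

```text
34.1 corner -0.005 0.0764 rad 0.0766 angle 80.5 Fx,y,z 2.4 -0.1 0.8 tang 2.5 radial 0.4
0.5019816734894497
90 slide x 0.135 z -0.006
85 slide x 0.068 z -0.011
80 slide x 0.0 z -0.009
75 slide x -0.067 z -0.002
70 slide x -0.133 z 0.011
65 slide x -0.198 z 0.03
60 slide x -0.261 z 0.055
55 slide x -0.322 z 0.084
50 slide x -0.38 z 0.119
45 slide x -0.434 z 0.159
40 slide x -0.485 z 0.204
35 slide x -0.532 z 0.253
30 slide x -0.574 z 0.305
25 slide x -0.612 z 0.361
```

Contact felt (2.5 N). I'm following the arc to 65°, then going on in small steps while watching the force.

servo_tool(
  slide=[
    [-0.03,0,0],
    [-0.07,0,0],
    [-0.1,0,0.005],
    [-0.13,0,0.01],
    [-0.16,0,0.02],
    [-0.18,0,0.025],
    [-0.2,0,0.03],
    [-0.2,0,0.03],
  ],
  turn=[
    [0,0,0],
    [0,0,0],
    [0,0,0],
    [0,0,0],
    [0,0,0],
    [0,0,0],
    [0,0,0],
    [0,0,0],
  ],
  hand=[0.5,0.5,0.5,0.5,0.5,0.5,0.5,0.5],
)

```text
clock: 35.1
tcp_pos: [0.5612, -0.0097, 0.1093]
tool_rot: [-180.0, 0.0, 8.8]
force: [3.9, 0.3, -0.8]
width: 0.5
```

```bash
python3 -c "
from h import *
lev()"
```

```text
35.1 corner -0.0252 0.0733 rad 0.0775 angle 65.3 Fx,y,z 3.9 -0.3 -0.8 tang 3.2 radial -2.4
```

servo_tool(
  slide=[
    [-0.01,0,0.003],
    [-0.02,0,0.007],
    [-0.03,0,0.012],
    [-0.04,0,0.016],
    [-0.05,0,0.02],
    [-0.06,0,0.025],
    [-0.06,0,0.025],
    [-0.06,0,0.025],
  ],
  turn=[
    [0,0,0],
    [0,0,0],
    [0,0,0],
    [0,0,0],
    [0,0,0],
    [0,0,0],
    [0,0,0],
    [0,0,0],
  ],
  hand=[0.5,0.5,0.5,0.5,0.5,0.5,0.5,0.5],
)

```text
clock: 36.1
tcp_pos: [0.5555, -0.0107, 0.107]
tool_rot: [180.0, 0.0, 8.8]
force: [3.3, 0.0, 2.2]
width: 0.498
```

```bash
python3 -c "
from h import *
lev()"
```

```text
36.1 corner -0.0311 0.071 rad 0.0775 angle 60.6 Fx,y,z 3.2 -0.5 2.2 tang 3.9 radial 0.4
```

servo_tool(
  slide=[
    [-0.01,0,0.005],
    [-0.02,0,0.01],
    [-0.03,0,0.015],
    [-0.04,0,0.02],
    [-0.05,0,0.025],
    [-0.06,0,0.03],
    [-0.06,0,0.03],
    [-0.06,0,0.03],
  ],
  turn=[
    [0,0,0],
    [0,0,0],
    [0,0,0],
    [0,0,0],
    [0,0,0],
    [0,0,0],
    [0,0,0],
    [0,0,0],
  ],
  hand=[0.5,0.5,0.5,0.5,0.5,0.5,0.5,0.5],
)

```text
clock: 37.1
tcp_pos: [0.5494, -0.0116, 0.1041]
tool_rot: [180.0, 0.0, 8.8]
force: [1.8, 0.9, 5.2]
width: 0.497
```

```bash
python3 -c "
from h import *
lev()"
```

```text
37.1 corner -0.0373 0.0681 rad 0.0776 angle 55.6 Fx,y,z 1.9 0.6 5.2 tang 4.5 radial 3.2
```

servo_tool(
  slide=[
    [-0.01,0,0.005],
    [-0.02,0,0.01],
    [-0.03,0,0.015],
    [-0.04,0,0.022],
    [-0.05,0,0.03],
    [-0.06,0,0.035],
    [-0.06,0,0.035],
    [-0.06,0,0.035],
  ],
  turn=[
    [0,0,0],
    [0,0,0],
    [0,0,0],
    [0,0,0],
    [0,0,0],
    [0,0,0],
    [0,0,0],
    [0,0,0],
  ],
  hand=[0.5,0.5,0.5,0.5,0.5,0.5,0.5,0.5],
)

```text
clock: 38.1
tcp_pos: [0.5433, -0.0126, 0.1004]
tool_rot: [180.0, 0.0, 8.8]
force: [1.8, 0.7, 4.5]
width: 0.498
```

```bash
python3 -c "
from h import *
lev()"
```

```text
38.1 corner -0.0434 0.0644 rad 0.0777 angle 50.3 Fx,y,z 1.9 0.4 4.5 tang 4.3 radial 2.3
```

servo_tool(
  slide=[
    [-0.01,0,0.007],
    [-0.02,0,0.014],
    [-0.03,0,0.02],
    [-0.04,0,0.028],
    [-0.05,0,0.036],
    [-0.055,0,0.04],
    [-0.055,0,0.04],
    [-0.055,0,0.04],
  ],
  turn=[
    [0,0,0],
    [0,0,0],
    [0,0,0],
    [0,0,0],
    [0,0,0],
    [0,0,0],
    [0,0,0],
    [0,0,0],
  ],
  hand=[0.5,0.5,0.5,0.5,0.5,0.5,0.5,0.5],
)

```text
clock: 39.1
tcp_pos: [0.5377, -0.0134, 0.0964]
tool_rot: [180.0, 0.1, 8.8]
force: [1.7, 0.9, 5.5]
width: 0.499
```

```bash
python3 -c "
from h import *
lev()"
```

```text
39.1 corner -0.049 0.0604 rad 0.0778 angle 45.2 Fx,y,z 1.8 0.7 5.5 tang 5.1 radial 2.6
```

servo_tool(
  slide=[
    [-0.01,0,0.007],
    [-0.02,0,0.015],
    [-0.03,0,0.025],
    [-0.04,0,0.035],
    [-0.045,0,0.04],
    [-0.05,0,0.045],
    [-0.05,0,0.045],
    [-0.05,0,0.045],
  ],
  turn=[
    [0,0,0],
    [0,0,0],
    [0,0,0],
    [0,0,0],
    [0,0,0],
    [0,0,0],
    [0,0,0],
    [0,0,0],
  ],
  hand=[0.5,0.5,0.5,0.5,0.5,0.5,0.5,0.5],
)

```text
clock: 40.1
tcp_pos: [0.5325, -0.0142, 0.0918]
tool_rot: [-180.0, 0.1, 8.8]
force: [0.3, -0.4, 6.4]
width: 0.497
```

```bash
python3 -c "
from h import *
lev()"
```

```text
40.1 corner -0.0544 0.0558 rad 0.0779 angle 40.1 Fx,y,z 0.2 -0.4 6.4 tang 5.1 radial 3.9
```

servo_tool(
  slide=[
    [-0.01,0,0.01],
    [-0.02,0,0.02],
    [-0.03,0,0.03],
    [-0.035,0,0.037],
    [-0.04,0,0.043],
    [-0.045,0,0.05],
    [-0.045,0,0.05],
    [-0.045,0,0.05],
  ],
  turn=[
    [0,0,0],
    [0,0,0],
    [0,0,0],
    [0,0,0],
    [0,0,0],
    [0,0,0],
    [0,0,0],
    [0,0,0],
  ],
  hand=[0.5,0.5,0.5,0.5,0.5,0.5,0.5,0.5],
)

```text
clock: 41.1
tcp_pos: [0.5288, -0.0149, 0.0875]
tool_rot: [180.0, 0.0, 8.8]
force: [0.5, 0.5, 8.1]
width: 0.499
```

```bash
python3 -c "
from h import *
lev()"
```

```text
41.1 corner -0.0581 0.0515 rad 0.0777 angle 35.9 Fx,y,z 0.6 0.4 8.1 tang 6.9 radial 4.3
```

servo_tool(
  slide=[
    [-0.01,0,0.01],
    [-0.015,0,0.02],
    [-0.02,0,0.025],
    [-0.025,0,0.03],
    [-0.03,0,0.037],
    [-0.03,0,0.037],
    [-0.03,0,0.037],
    [-0.03,0,0.037],
  ],
  turn=[
    [0,0,0],
    [0,0,0],
    [0,0,0],
    [0,0,0],
    [0,0,0],
    [0,0,0],
    [0,0,0],
    [0,0,0],
  ],
  hand=[0.5,0.5,0.5,0.5,0.5,0.5,0.5,0.5],
)

```text
clock: 42.1
tcp_pos: [0.5269, -0.0152, 0.0851]
tool_rot: [180.0, -0.1, 8.8]
force: [0.1, 1.6, 11.7]
width: 0.501
```

```bash
python3 -c "
from h import *
lev()"
```

```text
42.1 corner -0.0599 0.0491 rad 0.0774 angle 33.6 Fx,y,z 0.4 1.5 11.7 tang 10.0 radial 6.2
```

The bite is found. The moment at the grip gives 8.5 N against 4.3 N free, about 4 N excess. I'm continuing gently to about 7–8 N.

servo_tool(
  slide=[
    [-0.005,0,0.01],
    [-0.01,0,0.015],
    [-0.015,0,0.02],
    [-0.02,0,0.03],
    [-0.025,0,0.04],
    [-0.025,0,0.04],
    [-0.025,0,0.04],
    [-0.025,0,0.04],
  ],
  turn=[
    [0,0,0],
    [0,0,0],
    [0,0,0],
    [0,0,0],
    [0,0,0],
    [0,0,0],
    [0,0,0],
    [0,0,0],
  ],
  hand=[0.5,0.5,0.5,0.5,0.5,0.5,0.5,0.5],
)

```text
clock: 43.1
tcp_pos: [0.5253, -0.0156, 0.0819]
tool_rot: [180.0, -0.2, 8.8]
force: [0.8, 1.6, 13.2]
width: 0.501
```

```bash
cat >> h.py <<'E'
def mom():
    pv=np.array([.6095,-.0018,.054]); o=r.observe(); d=o['tcp_pos']-pv; F=o['force']
    x,z=d@JX+.0475*o['width'],d[2]+.018; print('grip-equivalent N',((-x*F[2]+z*(F@JX))/.085).round(2))
E
python3 -c "
from h import *
lev();mom()"
```

```text
43.1 corner -0.0616 0.0459 rad 0.0768 angle 31.0 Fx,y,z 1.0 1.4 13.2 tang 11.9 radial 5.9
grip-equivalent N 10.15
```

servo_tool(
  slide=[
    [-0.005,0,0.01],
    [-0.01,0,0.015],
    [-0.015,0,0.02],
    [-0.02,0,0.03],
    [-0.025,0,0.045],
    [-0.025,0,0.045],
    [-0.025,0,0.045],
    [-0.025,0,0.045],
  ],
  turn=[
    [0,0,0],
    [0,0,0],
    [0,0,0],
    [0,0,0],
    [0,0,0],
    [0,0,0],
    [0,0,0],
    [0,0,0],
  ],
  hand=[0.5,0.5,0.5,0.5,0.5,0.5,0.5,0.5],
)

```text
clock: 44.1
tcp_pos: [0.5244, -0.016, 0.0792]
tool_rot: [179.9, -0.4, 8.8]
force: [0.4, 2.8, 17.8]
width: 0.496
```

```bash
python3 -c "
from h import *
lev();mom()"
```

```text
44.1 corner -0.0627 0.0432 rad 0.0762 angle 28.8 Fx,y,z 0.8 2.7 17.8 tang 16.0 radial 7.9
grip-equivalent N 13.56
```

That is about 9 N over free: a firm bite, well below forcing. I'm backing off straight up and checking.

servo_tool(
  slide=[
    [0.01,0,-0.05],
    [0.01,0,-0.15],
    [0.01,0,-0.3],
    [0.01,0,-0.45],
    [0.01,0,-0.6],
    [0.01,0,-0.75],
    [0.01,0,-0.9],
    [0.01,0,-1],
  ],
  turn=[
    [0,0,0],
    [0,0,0],
    [0,0,0],
    [0,0,0],
    [0,0,0],
    [0,0,0],
    [0,0,0],
    [0,0,0],
  ],
  hand=[0.5,0.5,0.5,0.5,0.5,0.5,0.5,0.5],
)

```text
clock: 45.1
tcp_pos: [0.5222, -0.0158, 0.1759]
tool_rot: [180.0, -0.1, 8.8]
force: [0.6, 0.3, -0.6]
width: 0.5
```

Run:
```python
from h import *
o=r.observe(); print(o['clock'],o['tcp_pos'],o['force'])
snap('wrist','pics/w14.png'); snap('scene','pics/s14.png')
c=J+.0022*JX-.0353*JY; b=c+.026*JY
red('pics/w14.png')
P=[c+a*JX+k*JY+[0,0,.133] for a in(-.02,.02) for k in (-.018,.018)]
print('tower',proj('pics/w14.png',P).round(1).tolist())
for p in (8,10,12): print(p,proj('pics/w14.png',[b+(.024-p/1000)*JY+[0,0,.11]]).round(1))
a=cv2.resize(cv2.imread('pics/w14.png')[0:270,260:420],None,fx=2.2,fy=2.2,interpolation=cv2.INTER_CUBIC)
s=cv2.resize(cv2.imread('pics/s14.png')[150:340,220:370],None,fx=2.9,fy=2.9,interpolation=cv2.INTER_CUBIC)
o=np.zeros((600,800,3),np.uint8); o[:a.shape[0],:a.shape[1]]=a; o[:s.shape[0],360:360+s.shape[1]]=s; cv2.imwrite('pics/c14.png',o)
```

```text
45.1 [ 0.52221697 -0.01583287  0.1759446 ] [ 0.55062612  0.2754986  -0.57491527]
red 0 colmean 0 rows None
tower [[367.9, 148.7], [371.7, 100.5], [418.6, 148.9], [424.5, 100.7]]
8 [[390.6  71.3]]
10 [[390.3  73.9]]
12 [[390.1  76.6]]
```

View pics/c14.png

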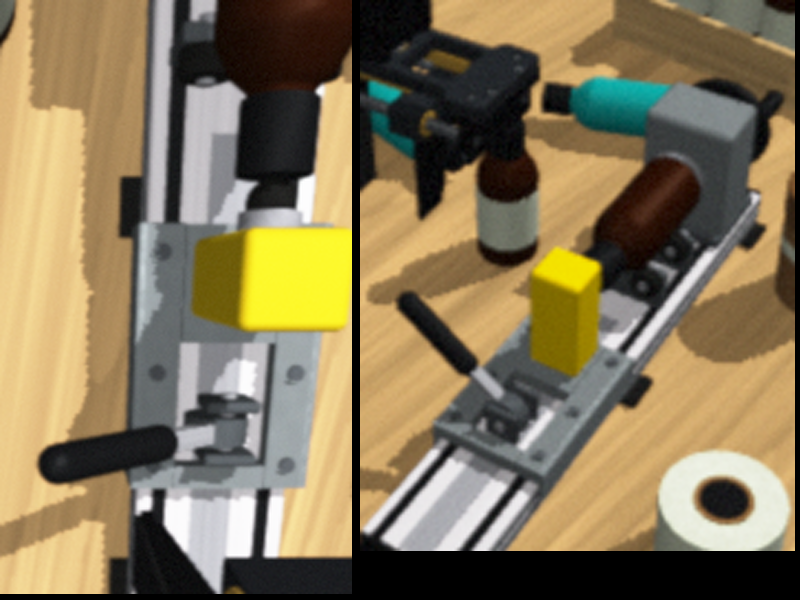

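The lever is down and holding, and the tower and bottle look in place. This oblique view doesn't give the press well, so I'm going back to the earlier viewpoint to compare with w11.

servo_tool(
  slide=[
    [0,0,-0.25],
    [0.2,-0.2,-0.25],
    [0.4,-0.35,-0.25],
    [0.6,-0.5,-0.25],
    [0.75,-0.65,-0.25],
    [0.91,-0.78,-0.25],
    [0.91,-0.78,-0.25],
    [0.91,-0.78,-0.25],
  ],
  turn=[
    [0,0,0],
    [0,0,0],
    [0,0,0],
    [0,0,0],
    [0,0,0],
    [0,0,0],
    [0,0,0],
    [0,0,0],
  ],
  hand=[0.7,0.7,0.7,0.7,0.7,0.7,0.7,0.7],
)

```text
clock: 46.2
tcp_pos: [0.5997, 0.075, 0.1994]
tool_rot: [180.0, 0.0, 8.8]
force: [0.0, -0.0, 0.5]
width: 0.696
```

Run:
```python
from h import *
o=r.observe(); print(o['clock'],o['tcp_pos'],o['tool_rot'])
snap('wrist','pics/w15.png'); st('pics/w15.png'); c=J+.0022*JX-.0353*JY
for f in ('pics/w11.png','pics/w15.png'): print(f,'tower/bush/cap/rail pred',proj(f,[c+[0,0,.133],c+.026*JY+[0,0,.1075],c+.04*JY+[0,0,.11],J+.05*JY+.04*JX+[0,0,.034]]).round(2).tolist())
up=lambda a: cv2.resize(a,None,fx=4,fy=4,interpolation=cv2.INTER_CUBIC)
A,B=[cv2.cvtColor(cv2.imread(f'pics/{n}.png'),cv2.COLOR_BGR2GRAY).astype(np.float32) for n in ('w11','w15')]
for n,(r0,r1,c0,c1) in dict(tower=(185,236,252,304),bush=(176,190,264,292),cap=(132,170,258,296),bottle=(85,140,240,312)).items():
    R=cv2.matchTemplate(up(B[max(r0-12,0):r1+12,c0-12:c1+12]),up(A[r0:r1,c0:c1]),cv2.TM_CCOEFF_NORMED); _,v,_,l=cv2.minMaxLoc(R); print(n,'shift col,row',l[0]/4-12,l[1]/4-12,round(v,3))
a=[cv2.resize(cv2.imread(f'pics/{n}.png')[120:245,235:325],None,fx=4,fy=4,interpolation=cv2.INTER_CUBIC) for n in ('w11','w15')]
cv2.imwrite('pics/c15.png',np.hstack(a))
```

```text
46.2 [0.59969331 0.07497648 0.19936914] [1.79987046e+02 3.94126066e-02 8.76899403e+00]
red 0 colmean 0 rows None
46.3 jig 0.0038 -0.0302 F -0.1 -0.4 0.4 rot [1.7999e+02 1.0000e-02 8.7400e+00] 0.7
pics/w11.png tower/bush/cap/rail pred [[277.75, 213.07], [277.88, 180.02], [277.89, 166.04], [310.79, 118.01]]
pics/w15.png tower/bush/cap/rail pred [[279.05, 212.96], [279.22, 179.81], [279.24, 165.78], [312.34, 117.65]]
tower shift col,row 1.5 0.0 0.998
bush shift col,row 1.5 -0.25 0.998
cap shift col,row 1.75 -0.25 0.996
bottle shift col,row 1.75 -0.5 0.997
```

View pics/c15.png

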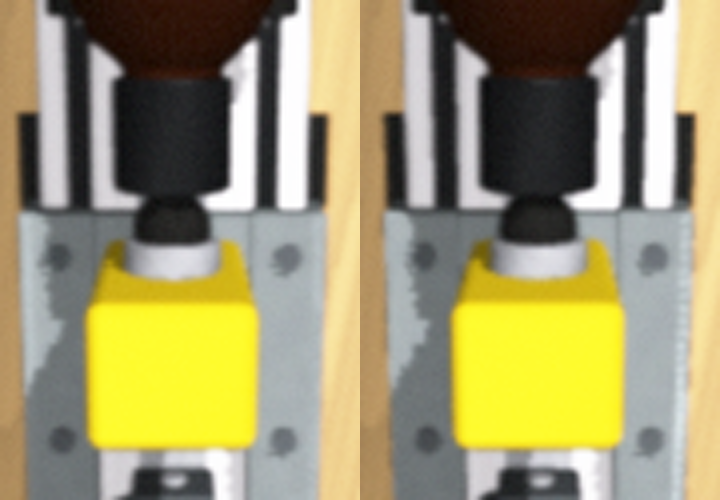

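Tower, bush, cap and bottle all shift together, as the camera's own move predicts, so nothing moved during clamping. Handing in.

```bash
python3 -c "
from h import *
print(r.job_done()); print(r.observe()['clock'])"
```

```text
the job is handed in; nothing more can be done
None
the job is handed in; nothing more can be done
```

I handed the job in at about 46 s of the 72 s allowed. The hand-in reports no verdict, so the results below are my own checks.

**What I did**
- Lifted the lever upright.
- Gripped the tower and slid the tailstock up until the bottle seated against the headstock and the red band went into the bush.
- Let go of the tower and pushed the lever down until the clamp bit. I stopped at about 13.6 N at the grip, 9 N above the 4–4.5 N it took swung free.
- Backed the gripper clear of everything.

**Last checks**
- **Lever:** it stayed down after I let go.
- **Nose and bottle:** no red shows. Comparing pictures from before and after clamping, tower, bush, cap and bottle agree within about half a pixel (under 0.5 mm), so clamping moved nothing.
- **Seating:** I judged the bottle home because the last advances went almost wholly into the nose and the push force rose. I did not measure the base-to-faceplate gap directly.
- **Cam force:** I inferred it from the lever force and did not measure it.
- **Surroundings:** the last pictures show nothing knocked over, and I never moved close to the standing things. I did not measure their positions.

**What failed or disagreed**
- **First lift:** the grip slipped off, so I pushed the lever up with closed fingers instead.
- **First lowering attempt:** the fingers passed over the lever. By triangulation the visible finger ends sit about 18 mm above the reported TCP.
- **Press depth:** my two readings differ. The red band and nose shift give about 10 mm, and the cap edge gives 11.5–12 mm. I trust the first, because the cap-edge reading is about 1.8 mm too high with the nose free. Both are within 7.5–12.5 mm.
- **Picture budget:** I viewed 15 pictures, five over the 10.

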